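# Put the kitchen corner back in order

### The job

The kitchen corner has been wiped down and wants putting back in order: take the empty cardboard core off the roll holder and throw it in the white waste tub, and slide the new paper roll all the way down onto the spindle in its place. Stand every spice jar that is out on the worktop upright in a free cell of the wooden spice rack, one to a cell, setting it down rather than dropping it, and hang every mug by its handle on the mug rail, one to a hook. Leave the pepper mill, the tin, the tumbler and the jar already in the rack where they are.

Things in the scene. Friction and masses are not known exactly. Their poses are not given: they have to be found in the camera images.
- spindle_foot (a point): foot of the roll holder's upright steel spindle, on its axis at the top of the round steel base (base 120 mm across, 12 mm thick, fixed to the worktop), 12 mm above the worktop; z up. The spindle is 27 mm across and its tip is 132 mm above this point, the last 10 mm tapered. A seated roll or core has its underside here.
- core: empty brown cardboard core, a stiff tube 44 mm across outside, 35 mm inside, 115 mm long, 50 g. It stands loosely on the spindle at the start, the spindle's tip 17 mm above its upper end. Origin: centre of its lower end, z along the tube.
- core_mid (a point): middle of the core, on its axis, 57.5 mm from either end.
- roll: new roll of white food-bag paper on a cardboard core, standing upright on the worktop: 60 mm across, 115 mm tall, hole 35 mm across right through, 0.12 to 0.21 kg. Origin: centre of its underside, z along its axis.
- cell0 (a point): centre of the floor of the cell at the -y end of the fixed wooden spice rack, 5 mm above the worktop. The rack is an open box 66 mm (x) by 245 mm (y), 45 mm tall, walls and floor 5 mm, with three dividers 39 mm tall making four cells in a row along y, 60 mm apart, each 56 by 55 mm inside. The point's axes are the rack's.
- cell1 (a point): the same for the cell number 2 from the rack's -y end.
- cell2 (a point): the same for the cell number 3 from the rack's -y end.
- cell3 (a point): the same for the cell number 4 from the rack's -y end.
- jar_a: loose spice jar, upright: clear glass, brown contents, cork lid; a cylinder 44 mm across and 95 mm tall, 0.10 to 0.19 kg. Origin: centre of its underside, z up. May be absent.
- jar_b: loose spice jar, upright: clear glass, brown contents, cork lid; a cylinder 44 mm across and 95 mm tall, 0.10 to 0.19 kg. Origin: centre of its underside, z up. May be absent.
- jar_c: loose spice jar, upright: clear glass, brown contents, cork lid; a cylinder 44 mm across and 95 mm tall, 0.10 to 0.19 kg. Origin: centre of its underside, z up. May be absent.
- old_jar_a: spice jar just like the others that already stands in a cell of the rack at the start (at most one of the two such jars is present); it stays there. Origin: centre of its underside.
- old_jar_b: spice jar just like the others that already stands in a cell of the rack at the start (at most one of the two such jars is present); it stays there. Origin: centre of its underside.
- mug_a: white ceramic mug, upright, loose: body 62 mm across, 85 mm tall, wall 3.5 mm, 0.15 to 0.26 kg. Origin: centre of its underside, z up. Handle on its own +y side, a bar 10 mm thick reaching 66 mm out from the mug's axis; its opening spans 31 to 56 mm from the axis at mid height and 27 to 61 mm above the underside. May be absent.
- mug_a_eye (a point): centre of the opening in that mug's handle, 43.5 mm out along the mug's +y and 44 mm above its underside.
- mug_b: white ceramic mug, upright, loose: body 62 mm across, 85 mm tall, wall 3.5 mm, 0.15 to 0.26 kg. Origin: centre of its underside, z up. Handle on its own +y side, a bar 10 mm thick reaching 66 mm out from the mug's axis; its opening spans 31 to 56 mm from the axis at mid height and 27 to 61 mm above the underside. May be absent.
- mug_b_eye (a point): centre of the opening in that mug's handle, 43.5 mm out along the mug's +y and 44 mm above its underside.
- hook0 (a point): hook at the -y end of the fixed mug rail: a wooden bar 18 mm thick, 360 mm long along y, axis 215 mm above the worktop, on two white posts 229 mm tall, with three steel wire hooks 115 mm apart pointing to -x, towards the robot. The point is on top of the wire at its lowest spot, where a handle rests: 219 mm above the worktop, 75 mm in front (-x) of the bar's axis. Axes are the rail's.
- hook1 (a point): the same for the middle hook. Each hook's wire is 8 mm thick; from this point it rises 6 mm towards the bar, and in front (-x) it rises 12 mm to its tip, which ends 27 mm before this point. A mug let go on a hook swings down sideways and hangs tilted, its body below the hook and its mouth up to 65 mm from it, on the side where the body was.
- hook2 (a point): the same for the hook at the +y end of the rail.
- tub: white plastic waste tub, fixed and open on top, 130 mm tall, walls flaring: inside about 120 by 130 mm at the floor and 140 by 150 mm at the rim (its x by y). Origin: centre of its underside.
- mill: wooden pepper mill, 48 mm across, 120 mm tall, standing loose among the things; not to be moved. Origin: centre of its underside.
- tumbler: drinking glass, 68 mm across, 100 mm tall, loose; not to be moved. Origin: centre of its underside.
- tin: closed tin, 60 mm across, 70 mm tall, loose; not to be moved. Origin: centre of its underside.
Mind the look-alikes: they are no part of the job. Leave any blue or green look-alike of the jar_b alone.

How it is judged (in metres and radians):
On the way, in this order (a step that is already met when the one before it is completed fails the run):
1. the empty core is off the spindle ((horizontal distance between core_mid and spindle_foot above 0.06 m or height (world z) of core above 0.146 m)), for 0.1 s.
2. the new roll sits fully down on the spindle, let go (horizontal distance between roll and spindle_foot below 0.009 m and z of roll in the frame of spindle_foot below 0.005 m and angle between roll's own z axis and vertical below 0.08 rad and contact force between roll and the fingers below 0.2 N), for 0.3 s.
At the end, for the whole second after the job is handed in: Core inside the tub, middle below the rim; roll upright, underside within 5 mm of the base; each jar upright (7 degrees) on the floor of its own cell, within 12 mm of its centre; each mug hanging by its handle, opening within 34 mm of a hook's rest point, one to a hook (horizontal distance between roll and spindle_foot below 0.009 m and z of roll in the frame of spindle_foot below 0.005 m and angle between roll's own z axis and vertical below 0.08 rad and x of core_mid in the frame of tub between -0.07 and 0.07 m and y of core_mid in the frame of tub between -0.07 and 0.07 m and height (world z) of core_mid below 0.112 m and linear speed of core below 0.05 m/s and linear speed of roll below 0.03 m/s and ((horizontal distance between jar_a and cell0 below 0.012 m and z of jar_a in the frame of cell0 below 0.006 m and angle between jar_a's own z axis and vertical below 0.12 rad and linear speed of jar_a below 0.03 m/s) or (horizontal distance between jar_a and cell1 below 0.012 m and z of jar_a in the frame of cell1 below 0.006 m and angle between jar_a's own z axis and vertical below 0.12 rad and linear speed of jar_a below 0.03 m/s) or (horizontal distance between jar_a and cell2 below 0.012 m and z of jar_a in the frame of cell2 below 0.006 m and angle between jar_a's own z axis and vertical below 0.12 rad and linear speed of jar_a below 0.03 m/s) or (horizontal distance between jar_a and cell3 below 0.012 m and z of jar_a in the frame of cell3 below 0.006 m and angle between jar_a's own z axis and vertical below 0.12 rad and linear speed of jar_a below 0.03 m/s)) and ((horizontal distance between jar_b and cell0 below 0.012 m and z of jar_b in the frame of cell0 below 0.006 m and angle between jar_b's own z axis and vertical below 0.12 rad and linear speed of jar_b below 0.03 m/s) or (horizontal distance between jar_b and cell1 below 0.012 m and z of jar_b in the frame of cell1 below 0.006 m and angle between jar_b's own z axis and vertical below 0.12 rad and linear speed of jar_b below 0.03 m/s) or (horizontal distance between jar_b and cell2 below 0.012 m and z of jar_b in the frame of cell2 below 0.006 m and angle between jar_b's own z axis and vertical below 0.12 rad and linear speed of jar_b below 0.03 m/s) or (horizontal distance between jar_b and cell3 below 0.012 m and z of jar_b in the frame of cell3 below 0.006 m and angle between jar_b's own z axis and vertical below 0.12 rad and linear speed of jar_b below 0.03 m/s)) and ((horizontal distance between jar_c and cell0 below 0.012 m and z of jar_c in the frame of cell0 below 0.006 m and angle between jar_c's own z axis and vertical below 0.12 rad and linear speed of jar_c below 0.03 m/s) or (horizontal distance between jar_c and cell1 below 0.012 m and z of jar_c in the frame of cell1 below 0.006 m and angle between jar_c's own z axis and vertical below 0.12 rad and linear speed of jar_c below 0.03 m/s) or (horizontal distance between jar_c and cell2 below 0.012 m and z of jar_c in the frame of cell2 below 0.006 m and angle between jar_c's own z axis and vertical below 0.12 rad and linear speed of jar_c below 0.03 m/s) or (horizontal distance between jar_c and cell3 below 0.012 m and z of jar_c in the frame of cell3 below 0.006 m and angle between jar_c's own z axis and vertical below 0.12 rad and linear speed of jar_c below 0.03 m/s)) and (distance between mug_a_eye and hook0 below 0.034 m or distance between mug_a_eye and hook1 below 0.034 m or distance between mug_a_eye and hook2 below 0.034 m) and (distance between mug_b_eye and hook0 below 0.034 m or distance between mug_b_eye and hook1 below 0.034 m or distance between mug_b_eye and hook2 below 0.034 m) and distance between mug_a_eye and mug_b_eye above 0.08 m); the robot touches nothing.
It fails at once if the pepper mill, tumbler or tin is pushed more than 30 mm out of place or knocked over (distance of any of mill, tumbler, tin from where it was at the start of the episode above 0.03 m or angle between any of mill, tumbler, tin's own z axis and vertical above 0.6 rad).
It fails at once if the jar already in the rack is taken out or knocked over (distance of any of old_jar_a, old_jar_b from where it was at the start of the episode above 0.03 m or angle between any of old_jar_a, old_jar_b's own z axis and vertical above 0.6 rad).
It fails at once if a jar is dropped (falls free by more than about 30 mm) ((linear speed of jar_a above 0.8 m/s and height (world z) of jar_a above 0.012 m and contact force between jar_a and the fingers below 0.1 N) or (linear speed of jar_b above 0.8 m/s and height (world z) of jar_b above 0.012 m and contact force between jar_b and the fingers below 0.1 N) or (linear speed of jar_c above 0.8 m/s and height (world z) of jar_c above 0.012 m and contact force between jar_c and the fingers below 0.1 N)).
Of jar_a, jar_b, jar_c only 2 to 3 are there at a start; the rules pass over those that are not, and their reading is None.
Of mug_a, mug_b only 1 to 2 are there at a start; the rules pass over those that are not, and their reading is None.
Of old_jar_a, old_jar_b only 1 to 1 are there at a start; the rules pass over those that are not, and their reading is None.
At some moment in a run one of mug_a, mug_b may be knocked a few centimetres aside while the robot is not near it.
It also fails if it takes over 210 s, if anything falls off the work surface, if the arm or the gripper's body presses on something with over 40 N, if the wrist force passes 120 N, or if a joint passes its speed limit or range.

### The arm

A 7-joint arm with a two-finger parallel gripper is mounted at the origin on the work surface. World frame = base frame: x ahead of the robot, y to its left, z up, the work surface at z = 0. Lengths are in mm, angles in degrees, forces in N, time in s.
With the tool pointing down it reaches from about 425 to 950 mm from the base axis. Payload 16.7 kg.
Tool frame: the origin (TCP) lies on the mounting face of the last link; the fingertips stand 199 mm ahead of it and the grasp point (between the pads) lies 180 mm ahead of it (r.grip_depth is the distance from the TCP to the grasp point, in mm); z points along the fingers, y is the line along which they close (so a half turn about z gives the same grasp; the last joint's range is limited). The gripper opens to 94 mm and grips with 3 to 60 N. Pads are 16 mm wide; open, the fingers measure 119 mm over their backs; the gripper's body (75 mm by 177 mm) begins 78 mm behind the grasp point.
Start: joints at [62.653, 24.414, 4.234, 92.017, -1.954, 63.644, -3.845], TCP at [217.29, -639.041, 404.667] pointing down, gripper open.
Joint ranges: [-163.25, 163.25], [-28.42, 122.38], [-70.27, 78.77], [12.13, 141.07], [-58.53, 238.53], [9.26, 117.41], [-156.51, 156.51]. Speed limits (degrees/s): [108.29, 108.29, 136.94, 136.94, 172.46, 172.46, 172.46].

### API

Orientations are given as [roll, pitch, yaw] about the fixed x, y, z axes, in that order (R = Rz(yaw) Ry(pitch) Rx(roll)).
In Python, from workcell import get_obs, eyes, order, r gives the robot as it stands.
- The arm moves only by the tool step_arm, never from a script. Its argument "motion" is a list of rows, each an object with "delta_pos": the shift along the tool's x, y, z each as a share of 0.75 m, from -1 to 1, a list of three; "spin": the turn about the tool's z as a share of 180 degrees, from -1 to 1; "claw": the opening, from 0 (shut) to 1 (fully open). In form: [{"delta_pos": [x, y, z], "spin": spin, "claw": claw}, ...]. A call has 1 to 8 rows; each row is the pose to reach, as a shift and turn from the pose commanded when the call began, along the tool's axes at that moment, turning the shorter way round; what a row does not reach only later rows make up. A row lasts 1/12 s, in which the tool goes at most 41.7 mm and 7.16 degrees, less where a joint would pass 70% of its speed; a pose out of reach is approached as far as the arm can. A call with a number of a shift or a turn outside -1 to 1 is refused whole. A call with a gripper value outside its range is refused whole. The fingers move at their own pace and stop on an object; "grip_force" is the grip in N (left out, the last holds). Time passes only in rows, so rows that repeat a pose let the fingers close. It gives the time, the measured TCP pose, the force, the opening and the grip force at its end, in the units of the state.
- get_obs(): the state, without advancing time (a new reading comes with each control period).
- eyes.snapshot(name): name is "side" or "top"; returns a dict with "img" (480x640x3 uint8, red, green, blue), "z_map" (480x640 float32, mm along the optical axis (not along the pixel's ray), 0 where there is no reading), "fx", "fy", "cx", "cy" (pixels), "k1" (the pictures are not rectified: a ray, as slopes to the right and down, at radius r is drawn at 1 + k1 r^2 times it, then the intrinsics apply), "R" (3x3) and "t" (3): a world point X has camera coordinates R X + t. Camera axes: x right, y down, z forward; pixel columns grow to the right and rows downward; lengths in mm; the calibration is good to about 2 mm. A picture is of the moment at which its call begins.
- order.finish_job(): hands the job in; it is judged then, once.
The state is a dict: "time_s": time; "qpos": joint angles; "qvel": joint speeds; "joint_torque": joint torques, N m; "ee_pos": TCP position; "eef_rot": TCP orientation; "force": force on the tool from outside, world axes, zero at the start; "wrist_torque": the same for the moment, N m; "gripper_width": finger opening in mm; "gripper_force": force on a finger pad.
Only numpy, scipy, OpenCV 4.12 (cv2) and the standard library are available. Lean on these libraries where they do the work, as an engineer would, in place of code of your own. Each camera call takes 0.05 s, during which the arm holds its last target. There are 200 camera calls.

## Working session

There is one attempt and no reset: what is moved stays moved. The work goes in short steps, Python scripts to look and compute and a tool call to move; the robot and the scene stay as the last step left them, time stands still between calls to the robot, and variables do not carry over. Pictures are saved under pics/ and viewed, at most 14 in all, crops included, and the job is handed in when it is done.

Besides the shell and the picture viewer there is one more tool, called after "Call:" in YAML: its name, and indented under it one key for each argument. step_arm: Moves the arm, as the interface text tells. Shift numbers are shares of 0.75 m and turn numbers shares of 180 degrees, none past 1 either way. Its arguments: {"type":"object","properties":{"motion":{"type":"array"},"grip_force":{"type":"number"}},"required":["motion"]}

```bash
ls; mkdir -p pics; cat > h.py <<'E'
import numpy as np, cv2
from workcell import get_obs, eyes, order, r
def snap(n):
    s=eyes.snapshot(n); return s
def world(s):
    """world point per pixel from z_map (480x640x3), nan where none"""
    K=np.array([[s['fx'],0,s['cx']],[0,s['fy'],s['cy']],[0,0,1.]])
    v,u=np.mgrid[0:480,0:640].astype(float)
    d=np.stack([(u-s['cx'])/s['fx'],(v-s['cy'])/s['fy']],-1)
    p=d.copy()
    for _ in range(10): p=d/(1+s['k1']*(p**2).sum(-1,keepdims=True))
    z=s['z_map'].astype(float); z[z==0]=np.nan
    c=np.concatenate([p*z[...,None],z[...,None]],-1)
    return (c-np.array(s['t']))@np.array(s['R'])
def proj(s,X):
    c=np.array(s['R'])@np.array(X,float)+np.array(s['t']); p=c[:2]/c[2]
    p=p*(1+s['k1']*(p@p)); return p*[s['fx'],s['fy']]+[s['cx'],s['cy']]
def save(s,f): cv2.imwrite('pics/'+f,s['img'][...,::-1])
E
python3 - <<'E'
from h import *
for n in('top','side'):
    s=snap(n); save(s,n+'0.png'); np.savez(''+n+'0.npz',**s)
    print(n,s['fx'],s['cx'],s['cy'],s['k1'],np.round(s['R'],2).tolist(),-np.array(s['R']).T@s['t'])
    P=world(s); print(np.nanpercentile(P.reshape(-1,3),[1,50,99],axis=0).round())
print(get_obs())
E
```

```text
pics
top 536.6069679957482 327.51799885238637 247.1616583035425 0.025162197813947827 [[-0.02, -1.0, 0.0], [-1.0, 0.02, -0.07], [0.07, -0.0, -1.0]] [ 435.18793064   56.7301555  1378.89739238]
[[  -25. -1100.  -761.]
 [  556.    74.    -0.]
 [ 1590.  1244.   220.]]
side 505.93536901347983 313.3156502757882 242.86072954377428 0.02411689527081174 [[-0.97, -0.26, -0.01], [-0.18, 0.7, -0.69], [0.18, -0.66, -0.72]] [291.39197114 769.91568049 927.30720402]
[[ -191. -2082.  -758.]
 [  512.   -53.    -0.]
 [ 1900.   540.   563.]]
{'time_s': 0.1, 'qpos': array([62.65022663, 24.44572187,  4.23287578, 92.04694725, -1.95267124,
       63.6443176 , -3.8442926 ]), 'qvel': array([-0.08154515, -0.08925734, -0.00256171, -0.16354295,  0.0387566 ,
       -0.03544017, -0.02140275]), 'joint_torque': array([ 7.15941351e-03, -9.37472391e+01,  3.67622741e+00, -4.55039120e+01,
       -4.86319489e-02,  1.69562077e-02,  1.14140321e-04]), 'ee_pos': array([ 217.2729867 , -638.90488481,  404.06281604]), 'eef_rot': array([-1.79935470e+02,  6.06162538e-03,  1.87817471e+01]), 'force': array([ 0.25231004, -0.24745731,  0.10842892]), 'wrist_torque': array([0.03157482, 0.04279237, 0.00536016]), 'gripper_force': 0.0, 'gripper_width': 94.02560139232051}
```

View pics/top0.png

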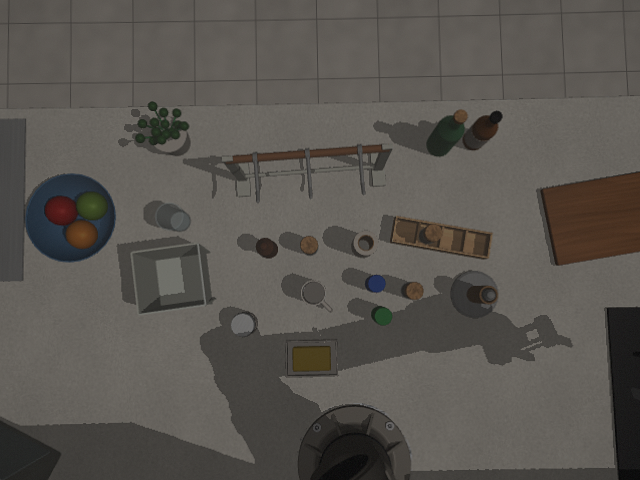

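View pics/side0.png

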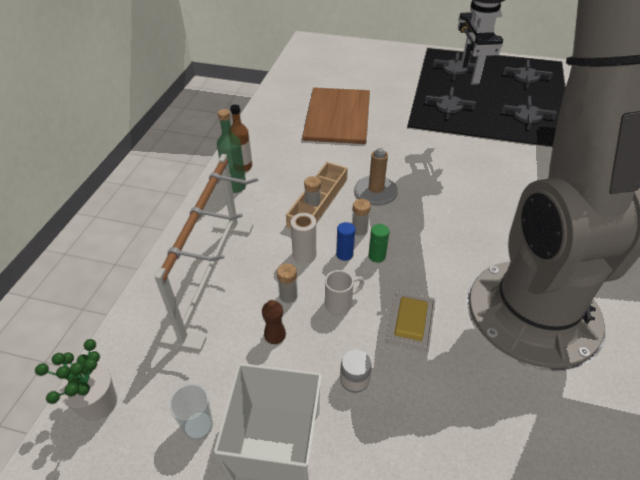

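Top view: loose jars at (309,245) and (414,291); blue (375,284) and green (382,316) are the look-alikes. The old jar is in the rack at (433,233). The roll is at (363,243), with the mug at (313,292) and its handle pointing to (330,308). The mill is at (266,247), the tin at (243,323), the tumbler at (178,219) and the core at (485,296). The tub is at (170,278) and the hooks at about (258,200), (309,195) and (366,190). Only one mug and two loose jars are present.

```bash
cat > m.py <<'E'
from h import *
def load(n): return dict(np.load(n+'0.npz'))
def circ(p):
    (c,rad)=cv2.minEnclosingCircle(p.astype(np.float32)); return np.round(c,1),round(rad,1)
def top(P,px,h,tol=6,rad=45,n=''):
    u,v=px; m=np.abs(P[...,2]-h)<tol
    vv,uu=np.mgrid[0:480,0:640]; m&=np.hypot(uu-u,vv-v)<rad
    lab=cv2.connectedComponents(m.astype(np.uint8))[1]
    ys,xs=np.nonzero(m); i=np.argmin(np.hypot(xs-u,ys-v)); q=P[lab==lab[ys[i],xs[i]]]
    print(n,'centre,r',circ(q[:,:2]),'mean',q.mean(0).round(1),len(q)); return q
E
python3 - <<'E'
from m import *
s=load('top'); P=world(s)
for n,px,h in [('jarN',(309,245),95),('jarS',(414,291),95),('blue',(375,284),95),('green',(382,316),95),('old',(433,233),100),('roll',(363,243),115),('mug',(313,292),85),('mill',(266,247),118),('tin',(243,323),70),('tumbler',(178,219),100),('core',(487,296),127),('spindletip',(489,296),144),('base',(465,300),12)]:
    try: top(P,px,h,n=n,rad=30)
    except Exception as e: print(n,e)
q=top(P,(313,292),48,tol=30,rad=40,n='mugall')
# handle pts
vv,uu=np.mgrid[0:480,0:640]
m=(np.hypot(uu-328,vv-306)<6)&(P[...,2]>30); print('handle',P[m].mean(0).round(1),P[m].max(0).round(),P[m].min(0).round())
# rack
m=(P[...,2]>38)&(P[...,2]<52)&(uu>380)&(uu<500)&(vv>205)&(vv<265)
q=P[m]; rr=cv2.minAreaRect(q[:,:2].astype(np.float32)); print('rack',rr,len(q))
m=(P[...,2]>122)&(P[...,2]<138)&(uu>115)&(uu<220)&(vv>235)&(vv<320)
q=P[m]; print('tub',cv2.minAreaRect(q[:,:2].astype(np.float32)),len(q))
m=(P[...,2]>208)&(P[...,2]<232)&(uu>220)&(uu<400)&(vv>140)&(vv<205)
q=P[m]; print('rail',cv2.minAreaRect(q[:,:2].astype(np.float32)),len(q))
m2=m&(vv>164)
n,lab,st,ce=cv2.connectedComponentsWithStats(m2.astype(np.uint8))
for i in range(1,n):
    if st[i,4]>15: q=P[lab==i]; print('hook',q.mean(0).round(1),q.min(0).round(),q.max(0).round(),'tip y',q[q[:,0]<q[:,0].min()+8].mean(0).round(1),'root',q[q[:,0]>q[:,0].max()-8].mean(0).round(1))
E
```

```text
jarN centre,r (array([537.4,  98.7]), 21.8) mean [537.3  98.3  95. ] 249
jarS centre,r (array([ 423. , -151.5]), 22.0) mean [ 422.9 -151.1   94.6] 251
blue centre,r (array([441.4, -61. ]), 21.8) mean [441.7 -60.8  94.8] 255
green centre,r (array([363.9, -74.7]), 21.5) mean [363.9 -74.5  94.8] 251
old centre,r (array([ 560.8, -199.7]), 22.1) mean [ 560.  -199.3   99.9] 254
roll centre,r (array([537.9, -36.6]), 29.8) mean [537.7 -36.6 114.7] 327
mug centre,r (array([422.9,  90.5]), 30.6) mean [422.8  90.4  84.6] 113
mill centre,r (array([533. , 205.6]), 12.8) mean [535.  204.2 116.9] 63
tin centre,r (array([349.2, 263.7]), 28.0) mean [348.6 263.4  70.2] 406
tumbler centre,r (array([612.8, 429.9]), 34.3) mean [611.8 431.8  99.2] 146
core centre,r (array([ 410.6, -316.3]), 21.9) mean [ 410.6 -314.4  126.5] 138
spindletip centre,r (array([ 410.2, -316. ]), 11.4) mean [ 410.1 -314.8  141.6] 65
base centre,r (array([ 409.5, -315.2]), 60.1) mean [ 407.8 -303.8   11.8] 1122
mugall centre,r (array([421.4, 100.6]), 25.4) mean [419.5 111.4  48.3] 29
handle [387.1  56.6  65.4] [399.  67.  74.] [377.  45.  36.]
rack ((554.2002563476562, -232.20252990722656), (244.9215545654297, 67.28617095947266), 78.80595397949219) 658
tub ((463.0223388671875, 425.4411926269531), (149.1450653076172, 162.56100463867188), 6.875885486602783) 624
rail ((683.7705688476562, 90.94964599609375), (111.40901184082031, 372.3915710449219), 3.2009799480438232) 1855
hook [664.6 205.  221.4] [622. 199. 212.] [705. 211. 231.] tip y [625.6 202.6 228.6] root [700.7 207.1 221.2]
hook [666.3  90.4 221.7] [628.  85. 213.] [703.  95. 232.] tip y [632.1  87.8 228.8] root [699.   92.4 221.6]
hook [669.2 -24.1 221.6] [635. -29. 214.] [701. -19. 232.] tip y [638.2 -25.9 228.5] root [696.9 -22.4 221.4]
```

```bash
python3 - <<'E'
from m import *
s=load('top'); im=s['img'][130:330,215:515]; im=cv2.convertScaleAbs(im,alpha=1.8); cv2.imwrite('pics/c1.png',cv2.resize(im,None,fx=2.6,fy=2.6,interpolation=3)[...,::-1])
E
```

```text
(no output)
```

View pics/c1.png

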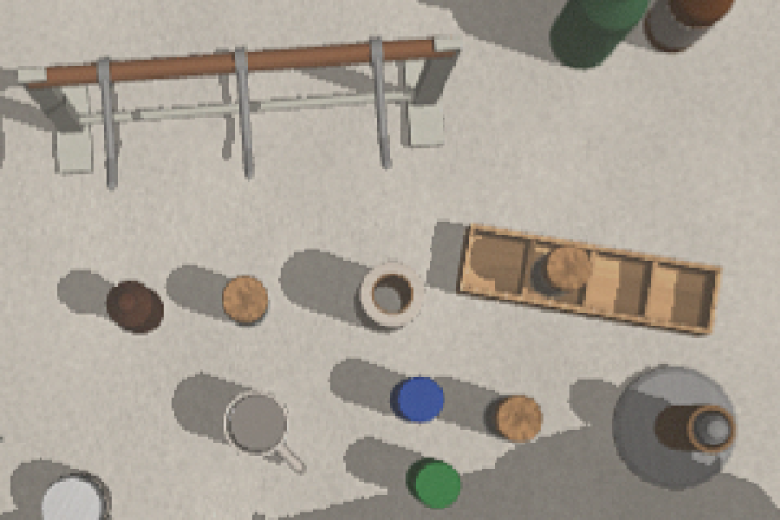

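The crop (2.6x) shows two plain cork lids, at crop (244,299) and (519,418), which are the loose jars. Blue (418,399) and green (438,484) are decoys. Cork (568,266) is the old jar in the third cell, and the core sits around the spindle at (711,428). The sizes match the description: jar r 22, roll r 30, rack 245x67.

```bash
cat > go.py <<'E'
import sys, numpy as np, math
from workcell import get_obs
from scipy.spatial.transform import Rotation as Ro
def go(x,y,z,yaw=None):
    """grasp-point target (mm) and tool yaw -> step_arm numbers"""
    o=get_obs(); R=Ro.from_euler('xyz',o['eef_rot'],degrees=True).as_matrix()
    g=o['ee_pos']+R[:,2]*180; d=R.T@(np.array([x,y,z])-g)
    cy=o['eef_rot'][2]; s=0 if yaw is None else -((yaw-cy+180)%360-180)
    print('grasp',g.round(1),'yaw',round(cy,1),'w',round(o['gripper_width'],1),'t',o['time_s'],'| shift',(d/750).round(4),'spin',round(s/180,4),'rows',math.ceil(max(np.linalg.norm(d)/41.7,abs(s)/7.16)))
for a in sys.argv[1:]: go(*map(float,a.split(',')))
if len(sys.argv)>1: o=get_obs(); print('q',o['qpos'].round(0),'F',o['force'].round(1))
E
python3 go.py 410.2,-316,240,45 410.2,-316,107,45
```

```text
grasp [ 217.2 -638.7  224.1] yaw 18.8 w 94.0 t 0.1 | shift [ 0.3822 -0.3245 -0.0209] spin -0.1457 rows 10
grasp [ 217.2 -638.7  224.1] yaw 18.8 w 94.0 t 0.1 | shift [ 0.3822 -0.3243  0.1564] spin -0.1457 rows 10
q [63. 24.  4. 92. -2. 64. -4.] F [ 0.3 -0.2  0.1]
```

Call:
step_arm:
  motion:
    - {"delta_pos":[0.3822,-0.3245,-0.021],"spin":-0.1457,"claw":1}
    - {"delta_pos":[0.3822,-0.3245,-0.021],"spin":-0.1457,"claw":1}
    - {"delta_pos":[0.3822,-0.3245,-0.021],"spin":-0.1457,"claw":1}
    - {"delta_pos":[0.3822,-0.3245,-0.021],"spin":-0.1457,"claw":1}
    - {"delta_pos":[0.3822,-0.3245,-0.021],"spin":-0.1457,"claw":1}
    - {"delta_pos":[0.3822,-0.3245,-0.021],"spin":-0.1457,"claw":1}
    - {"delta_pos":[0.3822,-0.3245,-0.021],"spin":-0.1457,"claw":1}
    - {"delta_pos":[0.3822,-0.3245,-0.021],"spin":-0.1457,"claw":1}
  grip_force: 12

```text
time_s: 0.77
ee_pos: [388.7, -351.3, 418.6]
eef_rot: [-180.0, 0.0, 45.0]
force: [1.9, -0.5, 0.1]
gripper_width: 93.9
gripper_force: 0.0
```

```bash
python3 go.py 410.2,-316,220,45 410.2,-316,105,45
```

```text
grasp [ 388.6 -351.3  238.6] yaw 45.0 w 93.9 t 0.7667 | shift [ 0.0536 -0.013   0.0249] spin -0.0 rows 2
grasp [ 388.6 -351.3  238.6] yaw 45.0 w 93.9 t 0.7667 | shift [ 0.0536 -0.013   0.1782] spin -0.0 rows 4
q [ 44.  10. -10. 110.   2.  60. -12.] F [ 1.9 -0.5  0.1]
```

Call:
step_arm:
  motion:
    - {"delta_pos":[0.047,-0.009,0.025],"spin":0,"claw":1}
    - {"delta_pos":[0.047,-0.009,0.025],"spin":0,"claw":1}
    - {"delta_pos":[0.047,-0.009,0.025],"spin":0,"claw":1}
    - {"delta_pos":[0.047,-0.009,0.025],"spin":0,"claw":1}

```text
time_s: 1.1
ee_pos: [408.2, -323.8, 399.7]
eef_rot: [-180.0, 0.0, 45.0]
force: [-0.5, -0.2, 0.3]
gripper_width: 94.1
gripper_force: 0.0
```

```bash
python3 go.py 410.2,-316,105,45
```

```text
grasp [ 408.1 -323.8  219.7] yaw 45.0 w 94.1 t 1.1 | shift [ 0.0093 -0.0053  0.153 ] spin 0.0001 rows 3
q [ 41.  11. -11. 111.   3.  58. -16.] F [-0.5 -0.2  0.3]
```

Call:
step_arm:
  motion:
    - {"delta_pos":[0.0093,-0.0053,0.03],"spin":0,"claw":1}
    - {"delta_pos":[0.0093,-0.0053,0.07],"spin":0,"claw":1}
    - {"delta_pos":[0.0093,-0.0053,0.11],"spin":0,"claw":1}
    - {"delta_pos":[0.0093,-0.0053,0.153],"spin":0,"claw":1}
    - {"delta_pos":[0.0093,-0.0053,0.153],"spin":0,"claw":1}
    - {"delta_pos":[0.0093,-0.0053,0.153],"spin":0,"claw":0.3}
    - {"delta_pos":[0.0093,-0.0053,0.153],"spin":0,"claw":0.3}
    - {"delta_pos":[0.0093,-0.0053,0.153],"spin":0,"claw":0.3}

```text
time_s: 1.77
ee_pos: [410.9, -316.6, 287.1]
eef_rot: [179.9, -0.0, 45.0]
force: [0.0, -0.3, 0.5]
gripper_width: 77.3
gripper_force: 0.0
```

```bash
python3 go.py 410.2,-316,105,45
```

```text
grasp [ 411.3 -316.9  107.1] yaw 45.0 w 77.3 t 1.7667 | shift [-0.0002 -0.0019  0.0028] spin -0.0003 rows 1
q [ 40.  19. -11. 118.   5.  44. -19.] F [ 0.  -0.3  0.5]
```

Call:
step_arm:
  motion:
    - {"delta_pos":[0,-0.0019,0],"spin":0,"claw":0.3}
    - {"delta_pos":[0,-0.0019,0],"spin":0,"claw":0.3}
    - {"delta_pos":[0,-0.0019,0],"spin":0,"claw":0.3}
    - {"delta_pos":[0,-0.0019,0],"spin":0,"claw":0.3}
    - {"delta_pos":[0,-0.0019,0],"spin":0,"claw":0.3}
    - {"delta_pos":[0,-0.0019,0],"spin":0,"claw":0.3}
    - {"delta_pos":[0,-0.0019,0],"spin":0,"claw":0.3}
    - {"delta_pos":[0,-0.0019,0],"spin":0,"claw":0.3}

```text
time_s: 2.43
ee_pos: [409.7, -314.9, 285.3]
eef_rot: [180.0, -0.0, 45.0]
force: [-0.5, -0.1, 3.8]
gripper_width: 44.4
gripper_force: 12.0
```

```bash
python3 go.py 410.2,-316,260,45 495,-200,260,45
```

```text
grasp [ 409.7 -314.9  105.3] yaw 45.0 w 44.4 t 2.4333 | shift [-0.0006  0.0016 -0.2063] spin 0.0 rows 4
grasp [ 409.7 -314.9  105.3] yaw 45.0 w 44.4 t 2.4333 | shift [ 0.1888 -0.0278 -0.2063] spin 0.0 rows 6
q [ 40.  19. -11. 118.   5.  44. -20.] F [-0.5 -0.1  3.8]
```

Call:
step_arm:
  motion:
    - {"delta_pos":[0,0,-0.05],"spin":0,"claw":0.3}
    - {"delta_pos":[0,0,-0.1],"spin":0,"claw":0.3}
    - {"delta_pos":[0,0,-0.15],"spin":0,"claw":0.3}
    - {"delta_pos":[0,0,-0.207],"spin":0,"claw":0.3}
    - {"delta_pos":[0,0,-0.207],"spin":0,"claw":0.3}
    - {"delta_pos":[0.18,-0.028,-0.207],"spin":0,"claw":0.3}
    - {"delta_pos":[0.18,-0.028,-0.207],"spin":0,"claw":0.3}
    - {"delta_pos":[0.18,-0.028,-0.207],"spin":0,"claw":0.3}

```text
time_s: 3.1
ee_pos: [483.6, -212.8, 440.5]
eef_rot: [180.0, -0.0, 44.9]
force: [1.8, -0.6, -0.7]
gripper_width: 43.4
gripper_force: 12.0
```

```bash
python3 go.py 520,0,260,80 463,425,260,110
```

```text
grasp [ 483.7 -212.9  260.5] yaw 44.9 w 43.4 t 3.1 | shift [ 0.2346 -0.1669  0.0006] spin -0.195 rows 6
grasp [ 483.7 -212.9  260.5] yaw 44.9 w 43.4 t 3.1 | shift [ 5.807e-01 -6.220e-01  4.000e-04] spin -0.3617 rows 16
q [ 32.  10. -17. 107.   3.  63. -31.] F [ 1.8 -0.6 -0.7]
```

Call:
step_arm:
  motion:
    - {"delta_pos":[0.2346,-0.1669,0],"spin":-0.195,"claw":0.3}
    - {"delta_pos":[0.2346,-0.1669,0],"spin":-0.195,"claw":0.3}
    - {"delta_pos":[0.2346,-0.1669,0],"spin":-0.195,"claw":0.3}
    - {"delta_pos":[0.2346,-0.1669,0],"spin":-0.195,"claw":0.3}
    - {"delta_pos":[0.2346,-0.1669,0],"spin":-0.195,"claw":0.3}
    - {"delta_pos":[0.2346,-0.1669,0],"spin":-0.195,"claw":0.3}
    - {"delta_pos":[0.2346,-0.1669,0],"spin":-0.195,"claw":0.3}
    - {"delta_pos":[0.2346,-0.1669,0],"spin":-0.195,"claw":0.3}

```text
time_s: 3.77
ee_pos: [519.1, -0.8, 440.0]
eef_rot: [-180.0, 0.0, 80.1]
force: [-0.0, -1.4, -0.2]
gripper_width: 42.9
gripper_force: 12.0
```

```bash
python3 go.py 490,220,260,95
```

```text
grasp [519.   -0.8 260. ] yaw 80.1 w 42.9 t 3.7667 | shift [ 0.2834 -0.0886  0.    ] spin -0.0826 rows 6
q [ 19.  10. -30. 108.   6.  63. -22.] F [-0.  -1.4 -0.2]
```

Call:
step_arm:
  motion:
    - {"delta_pos":[0.2834,-0.0886,0],"spin":-0.0826,"claw":0.3}
    - {"delta_pos":[0.2834,-0.0886,0],"spin":-0.0826,"claw":0.3}
    - {"delta_pos":[0.2834,-0.0886,0],"spin":-0.0826,"claw":0.3}
    - {"delta_pos":[0.2834,-0.0886,0],"spin":-0.0826,"claw":0.3}
    - {"delta_pos":[0.2834,-0.0886,0],"spin":-0.0826,"claw":0.3}
    - {"delta_pos":[0.2834,-0.0886,0],"spin":-0.0826,"claw":0.3}
    - {"delta_pos":[0.2834,-0.0886,0],"spin":-0.0826,"claw":0.3}

```text
time_s: 4.35
ee_pos: [489.5, 222.4, 440.2]
eef_rot: [-180.0, -0.1, 95.1]
force: [-0.3, -0.5, -1.7]
gripper_width: 43.2
gripper_force: 12.0
```

```bash
python3 go.py 463,425,260,95; python3 - <<'E'
from h import *
s=snap('side'); save(s,'s1.png'); print(proj(s,[490,220,200]))
cv2.imwrite('pics/s1c.png',cv2.resize(s['img'][...,::-1][100:480,100:500],(600,570)))
E
```

```text
grasp [489.5 222.6 260.2] yaw 95.1 w 43.2 t 4.35 | shift [ 0.2719 -0.011   0.0006] spin 0.0007 rows 5
q [  3.  13. -39. 105.   9.  65. -35.] F [-0.3 -0.5 -1.7]
[289.26548077 285.85522071]
```

View pics/s1c.png

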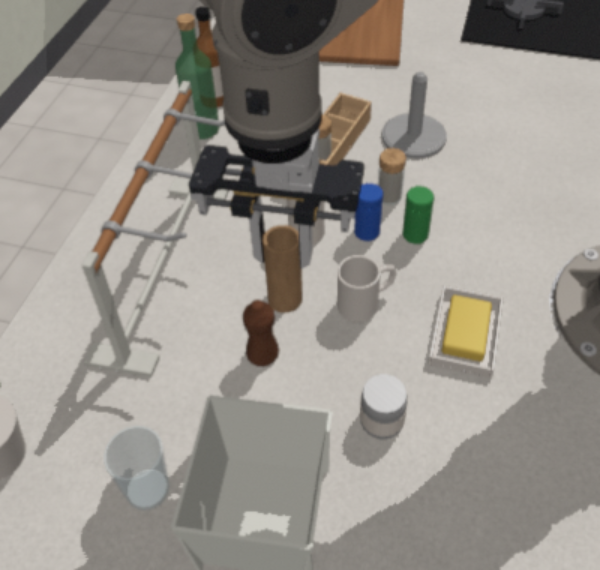

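The core hangs upright in the fingers at crop (283,270), and the spindle is bare at (418,105). On to the tub.

Call:
step_arm:
  motion:
    - {"delta_pos":[0.272,-0.011,0],"spin":0,"claw":0.3}
    - {"delta_pos":[0.272,-0.011,0],"spin":0,"claw":0.3}
    - {"delta_pos":[0.272,-0.011,0],"spin":0,"claw":0.3}
    - {"delta_pos":[0.272,-0.011,0],"spin":0,"claw":0.3}
    - {"delta_pos":[0.272,-0.011,0],"spin":0,"claw":0.3}
    - {"delta_pos":[0.272,-0.011,0],"spin":0,"claw":0.3}
    - {"delta_pos":[0.272,-0.011,0.05],"spin":0,"claw":0.3}
    - {"delta_pos":[0.272,-0.011,0.1],"spin":0,"claw":0.3}

```text
time_s: 5.07
ee_pos: [465.9, 421.3, 365.6]
eef_rot: [179.8, -0.1, 94.8]
force: [1.2, 0.8, -1.5]
gripper_width: 43.0
gripper_force: 12.0
```

```bash
python3 go.py 463,425,125,95
```

```text
grasp [466.5 421.5 185.6] yaw 94.8 w 43.0 t 5.0667 | shift [ 0.0049 -0.0045  0.0807] spin -0.0009 rows 2
q [-18.  27. -40.  99.  20.  61. -59.] F [ 1.2  0.8 -1.5]
```

Call:
step_arm:
  motion:
    - {"delta_pos":[0.001,-0.003,0.04],"spin":0,"claw":0.3}
    - {"delta_pos":[0.001,-0.003,0.08],"spin":0,"claw":0.3}
    - {"delta_pos":[0.001,-0.003,0.08],"spin":0,"claw":0.3}
    - {"delta_pos":[0.001,-0.003,0.08],"spin":0,"claw":0.75}
    - {"delta_pos":[0.001,-0.003,0.08],"spin":0,"claw":0.75}
    - {"delta_pos":[0.001,-0.003,0.08],"spin":0,"claw":0.75}
    - {"delta_pos":[0.001,-0.003,0.08],"spin":0,"claw":0.75}
    - {"delta_pos":[0.001,-0.003,0.08],"spin":0,"claw":0.75}

```text
time_s: 5.73
ee_pos: [462.4, 423.0, 306.9]
eef_rot: [179.9, -0.1, 94.9]
force: [0.6, 0.4, 0.4]
gripper_width: 69.8
gripper_force: 0.0
```

Call:
step_arm:
  motion:
    - {"delta_pos":[0,0,-0.05],"spin":0,"claw":0.75}
    - {"delta_pos":[0,0,-0.1],"spin":0,"claw":0.75}
    - {"delta_pos":[0,0,-0.15],"spin":0,"claw":0.75}
    - {"delta_pos":[0,0,-0.18],"spin":0,"claw":1}
    - {"delta_pos":[-0.25,0.05,-0.18],"spin":0,"claw":1}
    - {"delta_pos":[-0.25,0.05,-0.18],"spin":0,"claw":1}
    - {"delta_pos":[-0.25,0.05,-0.18],"spin":0,"claw":1}
    - {"delta_pos":[-0.25,0.05,-0.18],"spin":0,"claw":1}

```text
time_s: 6.4
ee_pos: [508.7, 261.3, 441.3]
eef_rot: [179.9, -0.0, 95.0]
force: [1.0, 0.3, -0.6]
gripper_width: 93.8
gripper_force: 0.0
```

```bash
python3 go.py 537.9,-36.6,200,80; python3 - <<'E'
from h import *
s=snap('top'); save(s,'t2.png'); np.savez('top2.npz',**s)
cv2.imwrite('pics/t2c.png',cv2.resize(cv2.convertScaleAbs(s['img'][...,::-1][200:360,100:400],alpha=1.6),(750,400)))
E
```

```text
grasp [509.  261.4 261.3] yaw 95.0 w 93.8 t 6.4 | shift [-0.3991  0.0036  0.0817] spin 0.0834 rows 8
q [ -0.  17. -40. 101.  12.  66. -39.] F [ 1.   0.3 -0.6]
```

View pics/t2c.png

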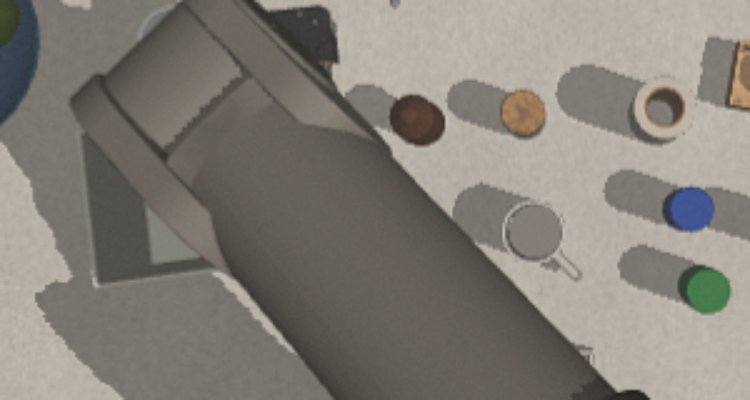

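The arm hides the tub; the roll at crop (662,108) hasn't moved. Next, the roll.

Call:
step_arm:
  motion:
    - {"delta_pos":[-0.399,0.004,0.08],"spin":0.0834,"claw":1}
    - {"delta_pos":[-0.399,0.004,0.08],"spin":0.0834,"claw":1}
    - {"delta_pos":[-0.399,0.004,0.08],"spin":0.0834,"claw":1}
    - {"delta_pos":[-0.399,0.004,0.08],"spin":0.0834,"claw":1}
    - {"delta_pos":[-0.399,0.004,0.08],"spin":0.0834,"claw":1}
    - {"delta_pos":[-0.399,0.004,0.08],"spin":0.0834,"claw":1}
    - {"delta_pos":[-0.399,0.004,0.08],"spin":0.0834,"claw":1}
    - {"delta_pos":[-0.399,0.004,0.08],"spin":0.0834,"claw":1}

```text
time_s: 7.12
ee_pos: [537.4, -40.9, 379.8]
eef_rot: [-180.0, 0.1, 79.6]
force: [-0.1, -0.3, -0.2]
gripper_width: 94.3
gripper_force: 0.0
```

Call:
step_arm:
  motion:
    - {"delta_pos":[0,0,0],"spin":0,"claw":1}
    - {"delta_pos":[0,0,0],"spin":0,"claw":1}

```text
time_s: 7.28
ee_pos: [537.7, -35.3, 380.8]
eef_rot: [180.0, -0.0, 79.9]
force: [-1.2, 0.4, 0.3]
gripper_width: 94.1
gripper_force: 0.0
```

```bash
python3 go.py 537.9,-36.6,95,80
```

```text
grasp [537.8 -35.3 200.8] yaw 79.9 w 94.1 t 7.2833 | shift [-0.0017  0.0004  0.1411] spin -0.0007 rows 3
q [ 22.  15. -30. 109.   9.  57. -22.] F [-1.2  0.4  0.3]
```

Call:
step_arm:
  motion:
    - {"delta_pos":[-0.0017,0.0004,0.04],"spin":0,"claw":1}
    - {"delta_pos":[-0.0017,0.0004,0.08],"spin":0,"claw":1}
    - {"delta_pos":[-0.0017,0.0004,0.12],"spin":0,"claw":1}
    - {"delta_pos":[-0.0017,0.0004,0.14],"spin":0,"claw":1}
    - {"delta_pos":[-0.0017,0.0004,0.14],"spin":0,"claw":1}
    - {"delta_pos":[-0.0017,0.0004,0.14],"spin":0,"claw":0.4}
    - {"delta_pos":[-0.0017,0.0004,0.14],"spin":0,"claw":0.4}
    - {"delta_pos":[-0.0017,0.0004,0.14],"spin":0,"claw":0.4}
  grip_force: 25

```text
time_s: 7.95
ee_pos: [538.3, -35.6, 277.0]
eef_rot: [179.9, -0.0, 80.0]
force: [-0.2, 0.3, 0.2]
gripper_width: 77.5
gripper_force: 0.0
```

Call:
step_arm:
  motion:
    - {"delta_pos":[0,0,0],"spin":0,"claw":0.4}
    - {"delta_pos":[0,0,0],"spin":0,"claw":0.4}
    - {"delta_pos":[0,0,0],"spin":0,"claw":0.4}
    - {"delta_pos":[0,0,0],"spin":0,"claw":0.4}
    - {"delta_pos":[0,0,0],"spin":0,"claw":0.4}

```text
time_s: 8.37
ee_pos: [538.1, -36.2, 276.1]
eef_rot: [179.9, -0.0, 80.0]
force: [0.5, 0.1, 8.1]
gripper_width: 60.8
gripper_force: 25.0
```

```bash
python3 go.py 495,-170,250,80 410,-315.6,250,80
```

```text
grasp [538.3 -36.2  96.1] yaw 80.0 w 60.8 t 8.3667 | shift [-0.1857 -0.0255 -0.2052] spin -0.0003 rows 5
grasp [538.3 -36.2  96.1] yaw 80.0 w 60.8 t 8.3667 | shift [-0.3966 -0.1032 -0.2054] spin -0.0003 rows 9
q [ 20.  23. -27. 115.  15.  46. -26.] F [0.5 0.1 8.1]
```

Call:
step_arm:
  motion:
    - {"delta_pos":[0,0,-0.05],"spin":0,"claw":0.4}
    - {"delta_pos":[0,0,-0.1],"spin":0,"claw":0.4}
    - {"delta_pos":[0,0,-0.15],"spin":0,"claw":0.4}
    - {"delta_pos":[0,0,-0.205],"spin":0,"claw":0.4}
    - {"delta_pos":[0,0,-0.205],"spin":0,"claw":0.4}
    - {"delta_pos":[-0.05,-0.005,-0.205],"spin":0,"claw":0.4}
    - {"delta_pos":[-0.1,-0.015,-0.205],"spin":0,"claw":0.4}
    - {"delta_pos":[-0.15,-0.025,-0.205],"spin":0,"claw":0.4}

```text
time_s: 9.03
ee_pos: [498.9, -144.6, 429.2]
eef_rot: [180.0, 0.0, 80.0]
force: [0.1, -1.9, -1.8]
gripper_width: 60.4
gripper_force: 25.0
```

```bash
python3 - <<'E'
from m import *
s=snap('top'); P=world(s)
for n,px,h in [('tip',(489,296),144),('base',(465,300),12)]: top(P,px,h,n=n,rad=30)
s=snap('side'); P=world(s)
u,v=proj(s,[410,-316,144]).round(); print(u,v)
top(P,(u,v),142,n='tipside',rad=20); vv,uu=np.mgrid[0:480,0:640]
for lo in(30,60,90,115):
    m=(np.hypot(uu-u,vv-v)<60)&(abs(P[...,2]-lo-6)<6)&(np.hypot(P[...,0]-410,P[...,1]+316)<25); q=P[m]
    print(lo,m.sum(),q.mean(0).round(1),q.min(0).round(1),q.max(0).round(1))
E
python3 go.py 411,-315.5,250,80
```

```text
grasp [ 495.9 -152.5  248.7] yaw 79.6 w 60.8 t 9.0833 | shift [-0.2342 -0.0721 -0.0009] spin -0.0022 rows 5
q [ 33.  10. -26. 109.   5.  62.  -5.] F [-2.5 -9.1 -1.3]Traceback (most recent call last):
  File "<stdin>", line 3, in <module>
  File "m.py", line 9, in top
    ys,xs=np.nonzero(m); i=np.argmin(np.hypot(xs-u,ys-v)); q=P[lab==lab[ys[i],xs[i]]]
                           ~~~~~~~~~^^^^^^^^^^^^^^^^^^^^^
    return _wrapfunc(a, 'argmin', axis=axis, out=out, **kwds)
    return bound(*args, **kwds)
ValueError: attempt to get argmin of an empty sequence
```

```bash
python3 - <<'E'
from m import *
s=dict(np.load('top2.npz')); P=world(s)
for n,px,h,t in [('tip',(487,296),144,3),('shaft',(487,296),138,8),('base',(465,300),12,6)]:
  try: top(P,px,h,t,n=n,rad=40)
  except Exception as e: print(e)
s=snap('side'); P=world(s)
u,v=proj(s,[410,-316,144]).round(); vv,uu=np.mgrid[0:480,0:640]; print(u,v)
for lo in(30,60,90,115):
    m=(np.hypot(uu-u,vv-v)<60)&(abs(P[...,2]-lo-6)<6)&(np.hypot(P[...,0]-410,P[...,1]+316)<25); q=P[m]
    if len(q): print(lo,m.sum(),q.mean(0).round(1),q.min(0).round(1),q.max(0).round(1))
E
```

```text
tip centre,r (array([ 409.8, -315.6]), 9.2) mean [ 410.1 -316.9  143.1] 27
shaft centre,r (array([ 410.1, -316.1]), 13.4) mean [ 410.3 -314.6  138.6] 104
base centre,r (array([ 410.9, -315.9]), 60.5) mean [ 410.3 -311.7   11.9] 1425
380.0 148.0
30 34 [ 407.1 -305.9   35.7] [ 396.4 -317.1   30.5] [ 420.7 -298.4   41.6]
60 36 [ 408.  -306.2   65.9] [ 395.9 -314.2   60.2] [ 421.  -299.1   71.8]
90 36 [ 408.  -305.9   96.8] [ 395.8 -314.    91.1] [ 419.9 -297.4  101.8]
115 40 [ 408.1 -306.8  120.6] [ 395.9 -317.1  115.3] [ 422.  -300.2  126.8]
```

Call:
step_arm:
  motion:
    - {"delta_pos":[-0.05,-0.015,0],"spin":0,"claw":0.4}
    - {"delta_pos":[-0.1,-0.03,0],"spin":0,"claw":0.4}
    - {"delta_pos":[-0.15,-0.045,0],"spin":0,"claw":0.4}
    - {"delta_pos":[-0.2,-0.06,0],"spin":0,"claw":0.4}
    - {"delta_pos":[-0.22,-0.067,0],"spin":0,"claw":0.4}
    - {"delta_pos":[-0.234,-0.072,0],"spin":0,"claw":0.4}
    - {"delta_pos":[-0.234,-0.072,0],"spin":0,"claw":0.4}
    - {"delta_pos":[-0.234,-0.072,0],"spin":0,"claw":0.4}

```text
time_s: 9.8
ee_pos: [416.3, -306.5, 429.0]
eef_rot: [-180.0, -0.0, 80.0]
force: [0.1, 1.2, -0.8]
gripper_width: 60.5
gripper_force: 25.0
```

```bash
python3 go.py 410.5,-315.5,250,80 410.5,-315.5,107,80; python3 - <<'E'
from h import *
for n,w in(('top',(489,290)),('side',(378,135))):
    s=snap(n); u,v=w; c=s['img'][...,::-1][v-60:v+60,u-70:u+70]
    if n=='top': T=c
print(proj(s,[410,-316,250]))
cv2.imwrite('pics/sp.png',cv2.convertScaleAbs(np.hstack([cv2.resize(x,(400,343),interpolation=2) for x in(T,c)]),alpha=1.5))
E
```

```text
grasp [ 416.3 -306.4  249. ] yaw 80.0 w 60.5 t 9.8 | shift [-0.0133 -0.0055 -0.0013] spin -0.0002 rows 1
grasp [ 416.3 -306.4  249. ] yaw 80.0 w 60.5 t 9.8 | shift [-0.0134 -0.0055  0.1893] spin -0.0002 rows 4
q [ 46.   9. -19. 109.   3.  62.  16.] F [ 0.1  1.2 -0.8]
[383.45751672 112.44958717]
```

View pics/sp.png

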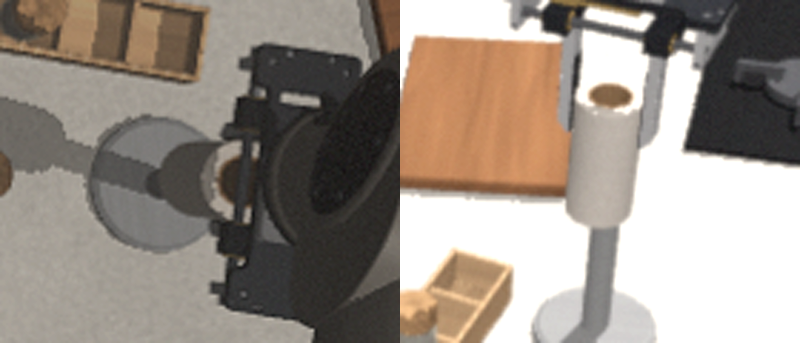

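The roll hangs straight between the fingers, just above the spindle. Finish the centring, then lower it.

Call:
step_arm:
  motion:
    - {"delta_pos":[-0.0134,-0.0055,0],"spin":0,"claw":0.4}
    - {"delta_pos":[-0.0134,-0.0055,0],"spin":0,"claw":0.4}
    - {"delta_pos":[-0.0134,-0.0055,0],"spin":0,"claw":0.4}
    - {"delta_pos":[-0.0134,-0.0055,0],"spin":0,"claw":0.4}

```text
time_s: 10.23
ee_pos: [410.3, -316.0, 429.1]
eef_rot: [180.0, -0.0, 80.0]
force: [-0.1, 0.2, -1.2]
gripper_width: 60.3
gripper_force: 25.0
```

```bash
python3 go.py 410.5,-315.5,107.5,80
```

```text
grasp [ 410.3 -316.   249.1] yaw 80.0 w 60.3 t 10.2333 | shift [0.0006 0.0002 0.1888] spin -0.0001 rows 4
q [ 47.   9. -18. 109.   3.  62.  17.] F [-0.1  0.2 -1.2]
```

Call:
step_arm:
  motion:
    - {"delta_pos":[0.0006,0,0.01],"spin":0,"claw":0.4}
    - {"delta_pos":[0.0006,0,0.02],"spin":0,"claw":0.4}
    - {"delta_pos":[0.0006,0,0.03],"spin":0,"claw":0.4}
    - {"delta_pos":[0.0006,0,0.045],"spin":0,"claw":0.4}
    - {"delta_pos":[0.0006,0,0.06],"spin":0,"claw":0.4}
    - {"delta_pos":[0.0006,0,0.075],"spin":0,"claw":0.4}
    - {"delta_pos":[0.0006,0,0.09],"spin":0,"claw":0.4}
    - {"delta_pos":[0.0006,0,0.1],"spin":0,"claw":0.4}

```text
time_s: 10.9
ee_pos: [409.9, -315.7, 352.3]
eef_rot: [-179.9, -0.0, 80.0]
force: [-0.3, -1.0, -2.3]
gripper_width: 60.7
gripper_force: 25.0
```

```bash
python3 go.py 410.5,-315.5,107.5,80
```

```text
grasp [ 409.7 -315.5  172.3] yaw 80.0 w 60.7 t 10.9 | shift [0.0001 0.0012 0.0864] spin -0.0002 rows 2
q [ 46.  14. -18. 114.   6.  53.  15.] F [-0.3 -1.  -2.3]
```

Call:
step_arm:
  motion:
    - {"delta_pos":[0,0.0006,0.02],"spin":0,"claw":0.4}
    - {"delta_pos":[0,0.0006,0.04],"spin":0,"claw":0.4}
    - {"delta_pos":[0,0.0006,0.06],"spin":0,"claw":0.4}
    - {"delta_pos":[0,0.0006,0.07],"spin":0,"claw":0.4}
    - {"delta_pos":[0,0.0006,0.078],"spin":0,"claw":0.4}
    - {"delta_pos":[0,0.0006,0.082],"spin":0,"claw":0.4}
    - {"delta_pos":[0,0.0006,0.084],"spin":0,"claw":0.4}
    - {"delta_pos":[0,0.0006,0.084],"spin":0,"claw":0.4}

```text
time_s: 11.57
ee_pos: [410.7, -316.0, 291.3]
eef_rot: [180.0, 0.0, 80.0]
force: [0.6, -0.5, -1.0]
gripper_width: 60.7
gripper_force: 25.0
```

```bash
python3 go.py 410.5,-315.5,107.5,80
```

```text
grasp [ 410.8 -316.   111.3] yaw 80.0 w 60.7 t 11.5667 | shift [ 0.0006 -0.0005  0.0051] spin -0.0002 rows 1
q [ 45.  19. -18. 117.   8.  45.  13.] F [ 0.6 -0.5 -1. ]
```

Call:
step_arm:
  motion:
    - {"delta_pos":[0,0,0.002],"spin":0,"claw":0.4}
    - {"delta_pos":[0,0,0.004],"spin":0,"claw":0.4}
    - {"delta_pos":[0,0,0.005],"spin":0,"claw":0.4}
    - {"delta_pos":[0,0,0.005],"spin":0,"claw":0.4}
    - {"delta_pos":[0,0,0.005],"spin":0,"claw":0.9}
    - {"delta_pos":[0,0,0.005],"spin":0,"claw":0.9}
    - {"delta_pos":[0,0,0.005],"spin":0,"claw":0.9}
    - {"delta_pos":[0,0,0.005],"spin":0,"claw":0.9}

```text
time_s: 12.23
ee_pos: [410.6, -315.9, 287.4]
eef_rot: [180.0, 0.0, 80.0]
force: [0.3, 0.7, -0.0]
gripper_width: 83.1
gripper_force: 0.0
```

Call:
step_arm:
  motion:
    - {"delta_pos":[0,0,0],"spin":0,"claw":1}
    - {"delta_pos":[0,0,0],"spin":0,"claw":1}
    - {"delta_pos":[0,0,-0.05],"spin":0,"claw":1}
    - {"delta_pos":[0,0,-0.1],"spin":0,"claw":1}
    - {"delta_pos":[0,0,-0.15],"spin":0,"claw":1}
    - {"delta_pos":[0,0,-0.18],"spin":0,"claw":1}
    - {"delta_pos":[0.1,0,-0.18],"spin":0,"claw":1}
    - {"delta_pos":[0.1,0,-0.18],"spin":0,"claw":1}

```text
time_s: 12.9
ee_pos: [423.8, -241.5, 423.9]
eef_rot: [179.8, 0.1, 79.8]
force: [1.6, 1.0, 0.1]
gripper_width: 94.2
gripper_force: 0.0
```

```bash
python3 go.py 423,-151.5,190,80; python3 - <<'E'
from m import *
s=snap('side'); P=world(s); save(s,'s3.png')
vv,uu=np.mgrid[0:480,0:640]
m=(np.hypot(P[...,0]-410,P[...,1]+316)<45)&(P[...,2]>15)&(P[...,2]<170); q=P[m]
u,v=proj(s,[410,-316,127]); print(u,v,len(q),np.percentile(q[:,2],[1,50,90,99]).round(1))
t=q[(q[:,2]>122)&(q[:,2]<131)]; print('roll top',circ(t[:,:2]),t.mean(0))
cv2.imwrite('pics/s3c.png',cv2.resize(s['img'][...,::-1][70:480,130:500],(540,598)))
E
```

```text
grasp [ 424.2 -241.8  243.9] yaw 79.8 w 94.2 t 12.9 | shift [ 0.1182 -0.0231  0.0717] spin -0.0011 rows 3
q [ 42.   7. -22. 113.   3.  60.   9.] F [1.6 1.  0.1]
379.0736200307002 153.78481460651633 986 [ 15.9  91.2 128.7 142.6]
roll top (array([ 408. , -314.5]), 33.0) [ 408.93380079 -307.23356593  126.75413026]
```

View pics/s3c.png

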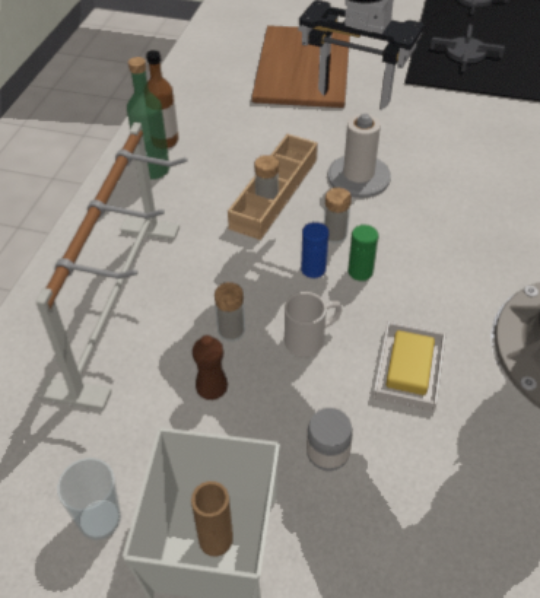

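The roll is fully down at crop (362,150) with the spindle tip showing (roll top z≈127), and the core stands inside the tub at (212,520). Next is the jar at crop (337,213).

Call:
step_arm:
  motion:
    - {"delta_pos":[0.118,-0.023,0.072],"spin":0,"claw":1}
    - {"delta_pos":[0.118,-0.023,0.072],"spin":0,"claw":1}
    - {"delta_pos":[0.118,-0.023,0.072],"spin":0,"claw":1}
    - {"delta_pos":[0.118,-0.023,0.072],"spin":0,"claw":1}
    - {"delta_pos":[0.118,-0.023,0.072],"spin":0,"claw":1}
    - {"delta_pos":[0.118,-0.023,0.072],"spin":0,"claw":1}

```text
time_s: 13.45
ee_pos: [422.3, -152.6, 368.8]
eef_rot: [180.0, 0.0, 79.9]
force: [0.4, -0.3, -0.2]
gripper_width: 93.8
gripper_force: 0.0
```

```bash
python3 go.py 423,-151.5,76,80
```

```text
grasp [ 422.4 -152.6  188.8] yaw 79.9 w 93.8 t 13.45 | shift [0.0016 0.0005 0.1504] spin -0.0003 rows 3
q [ 36.   7. -26. 121.   4.  53.  -2.] F [ 0.4 -0.3 -0.2]
```

Call:
step_arm:
  motion:
    - {"delta_pos":[0.0016,0.0005,0.04],"spin":0,"claw":1}
    - {"delta_pos":[0.0016,0.0005,0.08],"spin":0,"claw":1}
    - {"delta_pos":[0.0016,0.0005,0.12],"spin":0,"claw":1}
    - {"delta_pos":[0.0016,0.0005,0.15],"spin":0,"claw":1}
    - {"delta_pos":[0.0016,0.0005,0.15],"spin":0,"claw":1}
    - {"delta_pos":[0.0016,0.0005,0.15],"spin":0,"claw":0.3}
    - {"delta_pos":[0.0016,0.0005,0.15],"spin":0,"claw":0.3}
    - {"delta_pos":[0.0016,0.0005,0.15],"spin":0,"claw":0.3}
  grip_force: 22

```text
time_s: 14.12
ee_pos: [423.4, -151.3, 257.5]
eef_rot: [179.9, 0.0, 79.9]
force: [-0.4, 0.1, -0.3]
gripper_width: 77.0
gripper_force: 0.0
```

Call:
step_arm:
  motion:
    - {"delta_pos":[0,0,0],"spin":0,"claw":0.3}
    - {"delta_pos":[0,0,0],"spin":0,"claw":0.3}
    - {"delta_pos":[0,0,0],"spin":0,"claw":0.3}
    - {"delta_pos":[0,0,0],"spin":0,"claw":0.3}
    - {"delta_pos":[0,0,0],"spin":0,"claw":0.3}
    - {"delta_pos":[0,0,0],"spin":0,"claw":0.3}
    - {"delta_pos":[0,0,0],"spin":0,"claw":0.3}

```text
time_s: 14.7
ee_pos: [422.8, -150.8, 256.0]
eef_rot: [180.0, -0.0, 80.0]
force: [0.3, -1.2, 4.1]
gripper_width: 43.6
gripper_force: 22.0
```

```bash
python3 go.py 423,-151.5,76,78.8 536.7,-320.5,190,78.8
```

```text
grasp [ 422.8 -150.8   76. ] yaw 80.0 w 43.6 t 14.7 | shift [-0.0009  0.0004  0.    ] spin 0.0065 rows 1
grasp [ 422.8 -150.8   76. ] yaw 80.0 w 43.6 t 14.7 | shift [-0.1963  0.189  -0.152 ] spin 0.0065 rows 6
q [ 33.  17. -25. 126.  12.  38. -10.] F [ 0.3 -1.2  4.1]
```

Call:
step_arm:
  motion:
    - {"delta_pos":[0,0,-0.05],"spin":0,"claw":0.3}
    - {"delta_pos":[0,0,-0.1],"spin":0,"claw":0.3}
    - {"delta_pos":[0,0,-0.152],"spin":0,"claw":0.3}
    - {"delta_pos":[-0.05,0.05,-0.152],"spin":0.0065,"claw":0.3}
    - {"delta_pos":[-0.09,0.09,-0.152],"spin":0.0065,"claw":0.3}
    - {"delta_pos":[-0.13,0.125,-0.152],"spin":0.0065,"claw":0.3}
    - {"delta_pos":[-0.165,0.16,-0.152],"spin":0.0065,"claw":0.3}
    - {"delta_pos":[-0.19,0.185,-0.152],"spin":0.0065,"claw":0.3}

```text
time_s: 15.37
ee_pos: [535.3, -318.2, 369.5]
eef_rot: [-180.0, 0.0, 78.7]
force: [-0.8, 0.7, -1.3]
gripper_width: 43.9
gripper_force: 22.0
```

Call:
step_arm:
  motion:
    - {"delta_pos":[0,0,0],"spin":0,"claw":0.3}
    - {"delta_pos":[0,0,0],"spin":0,"claw":0.3}
    - {"delta_pos":[0,0,0],"spin":0,"claw":0.3}

```text
time_s: 15.62
ee_pos: [534.2, -314.7, 369.2]
eef_rot: [-179.9, -0.1, 78.8]
force: [-0.9, -0.6, -1.8]
gripper_width: 43.5
gripper_force: 22.0
```

```bash
python3 go.py 536.7,-319.9,81.5,78.8
```

```text
grasp [ 534.  -314.5  189.2] yaw 78.8 w 43.5 t 15.6167 | shift [-0.0065  0.0051  0.1436] spin 0.0001 rows 3
q [ 41.  23. -21. 100.   9.  59.   5.] F [-0.9 -0.6 -1.8]
```

Call:
step_arm:
  motion:
    - {"delta_pos":[-0.0065,0.0051,0],"spin":0,"claw":0.3}
    - {"delta_pos":[-0.0065,0.0051,0.03],"spin":0,"claw":0.3}
    - {"delta_pos":[-0.0065,0.0051,0.05],"spin":0,"claw":0.3}
    - {"delta_pos":[-0.0065,0.0051,0.07],"spin":0,"claw":0.3}
    - {"delta_pos":[-0.0065,0.0051,0.09],"spin":0,"claw":0.3}
    - {"delta_pos":[-0.0065,0.0051,0.11],"spin":0,"claw":0.3}
    - {"delta_pos":[-0.0065,0.0051,0.125],"spin":0,"claw":0.3}
    - {"delta_pos":[-0.0065,0.0051,0.135],"spin":0,"claw":0.3}

```text
time_s: 16.28
ee_pos: [537.0, -320.4, 267.7]
eef_rot: [-180.0, -0.0, 78.8]
force: [0.5, 0.1, -0.6]
gripper_width: 44.1
gripper_force: 22.0
```

Call:
step_arm:
  motion:
    - {"delta_pos":[0,0,0.003],"spin":0,"claw":0.3}
    - {"delta_pos":[0,0,0.005],"spin":0,"claw":0.3}
    - {"delta_pos":[0,0,0.006],"spin":0,"claw":0.3}
    - {"delta_pos":[0,0,0.006],"spin":0,"claw":0.3}

```text
time_s: 16.62
ee_pos: [537.5, -320.9, 264.7]
eef_rot: [180.0, 0.0, 78.8]
force: [0.3, 0.0, -1.6]
gripper_width: 43.9
gripper_force: 22.0
```

```bash
python3 go.py 536.7,-319.9,81,78.8
```

```text
grasp [ 537.6 -321.    84.7] yaw 78.8 w 43.9 t 16.6167 | shift [ 0.0012 -0.0015  0.005 ] spin -0.0001 rows 1
q [ 40.  30. -19. 104.  13.  48.   3.] F [ 0.3  0.  -1.6]
```

Call:
step_arm:
  motion:
    - {"delta_pos":[0.0012,-0.001,0.003],"spin":0,"claw":0.3}
    - {"delta_pos":[0.0012,-0.001,0.0045],"spin":0,"claw":0.3}
    - {"delta_pos":[0.0012,-0.001,0.005],"spin":0,"claw":0.3}
    - {"delta_pos":[0.0012,-0.001,0.005],"spin":0,"claw":0.3}
    - {"delta_pos":[0.0012,-0.001,0.005],"spin":0,"claw":0.8}
    - {"delta_pos":[0.0012,-0.001,0.005],"spin":0,"claw":0.8}
    - {"delta_pos":[0.0012,-0.001,0.005],"spin":0,"claw":0.8}
    - {"delta_pos":[0.0012,-0.001,0.005],"spin":0,"claw":0.8}

```text
time_s: 17.28
ee_pos: [536.7, -319.8, 260.4]
eef_rot: [-180.0, -0.0, 78.8]
force: [-0.0, 0.2, -0.3]
gripper_width: 67.2
gripper_force: 0.0
```

Call:
step_arm:
  motion:
    - {"delta_pos":[0,0,0],"spin":0,"claw":0.8}
    - {"delta_pos":[0,0,0],"spin":0,"claw":0.8}
    - {"delta_pos":[0,0,-0.03],"spin":0,"claw":0.8}
    - {"delta_pos":[0,0,-0.08],"spin":0,"claw":0.8}
    - {"delta_pos":[0,0,-0.13],"spin":0,"claw":1}
    - {"delta_pos":[0,0,-0.15],"spin":0,"claw":1}
    - {"delta_pos":[0,0,-0.15],"spin":0,"claw":1}

```text
time_s: 17.87
ee_pos: [537.6, -320.0, 377.3]
eef_rot: [179.7, 0.1, 78.8]
force: [0.8, -0.2, -0.9]
gripper_width: 91.8
gripper_force: 0.0
```

```bash
python3 go.py 537.4,98.7,195,78.8 537.4,-120,195,78.8
```

```text
grasp [ 538.5 -320.6  197.3] yaw 78.8 w 91.8 t 17.8667 | shift [ 0.5481 -0.1103  0.0014] spin -0.0001 rows 11
grasp [ 538.5 -320.6  197.3] yaw 78.8 w 91.8 t 17.8667 | shift [ 0.2621 -0.0536  0.0023] spin -0.0001 rows 5
q [ 41.  23. -21.  99.   9.  60.   6.] F [ 0.8 -0.2 -0.9]
```

Call:
step_arm:
  motion:
    - {"delta_pos":[0.4,-0.081,0],"spin":0,"claw":1}
    - {"delta_pos":[0.4,-0.081,0],"spin":0,"claw":1}
    - {"delta_pos":[0.4,-0.081,0],"spin":0,"claw":1}
    - {"delta_pos":[0.4,-0.081,0],"spin":0,"claw":1}
    - {"delta_pos":[0.4,-0.081,0],"spin":0,"claw":1}
    - {"delta_pos":[0.4,-0.081,0],"spin":0,"claw":1}
    - {"delta_pos":[0.4,-0.081,0],"spin":0,"claw":1}
    - {"delta_pos":[0.4,-0.081,0],"spin":0,"claw":1}

```text
time_s: 18.53
ee_pos: [534.8, -7.8, 372.6]
eef_rot: [-180.0, -0.1, 79.1]
force: [1.2, 0.3, -0.4]
gripper_width: 93.7
gripper_force: 0.0
```

Call:
step_arm:
  motion:
    - {"delta_pos":[0.148,-0.029,0],"spin":0,"claw":1}
    - {"delta_pos":[0.148,-0.029,0],"spin":0,"claw":1}
    - {"delta_pos":[0.148,-0.029,0],"spin":0,"claw":1}
    - {"delta_pos":[0.148,-0.029,0],"spin":0,"claw":1}
    - {"delta_pos":[0.148,-0.029,0],"spin":0,"claw":1}
    - {"delta_pos":[0.148,-0.029,0],"spin":0,"claw":1}
    - {"delta_pos":[0.148,-0.029,0],"spin":0,"claw":1}

```text
time_s: 19.12
ee_pos: [535.8, 98.2, 372.5]
eef_rot: [-180.0, 0.0, 78.7]
force: [0.1, 0.1, -0.2]
gripper_width: 94.0
gripper_force: 0.0
```

```bash
python3 go.py 537.4,98.7,76,80; python3 - <<'E'
from m import *
s=snap('top'); P=world(s); save(s,'t4.png')
for n,px,h in [('new',(482,240),100),('old',(433,233),100),('core',(170,280),115),('mug',(313,292),85),('roll',(487,296),127)]:
  try: top(P,px,h,n=n,rad=25)
  except Exception as e: print(n,'hidden')
E
```

```text
grasp [535.6  98.1 192.5] yaw 78.7 w 94.0 t 19.1167 | shift [0.0014 0.0022 0.1553] spin -0.0072 rows 3
q [ 10.  17. -32. 109.  11.  57. -38.] F [ 0.1  0.1 -0.2]
new centre,r (array([ 536.3, -319.4]), 22.2) mean [ 536.4 -318.6   99.6] 251
old centre,r (array([ 560.3, -200. ]), 21.6) mean [ 560.2 -199.8   99.7] 252
core centre,r (array([459.4, 419.2]), 22.6) mean [459.2 417.8 116.8] 111
mug hidden
roll centre,r (array([ 412.2, -316.1]), 31.1) mean [ 410.9 -314.4  126.9] 389
```

Jar 1 is seated: lid at (536,-319), height 100, which is cell0. The roll and core are also fine. Now the second jar.

Call:
step_arm:
  motion:
    - {"delta_pos":[0.0014,0.0022,0.03],"spin":0,"claw":1}
    - {"delta_pos":[0.0014,0.0022,0.07],"spin":0,"claw":1}
    - {"delta_pos":[0.0014,0.0022,0.11],"spin":0,"claw":1}
    - {"delta_pos":[0.0014,0.0022,0.15],"spin":0,"claw":1}
    - {"delta_pos":[0.0014,0.0022,0.155],"spin":0,"claw":1}
    - {"delta_pos":[0.0014,0.0022,0.155],"spin":0,"claw":0.3}
    - {"delta_pos":[0.0014,0.0022,0.155],"spin":0,"claw":0.3}
    - {"delta_pos":[0.0014,0.0022,0.155],"spin":0,"claw":0.3}
  grip_force: 22

```text
time_s: 19.83
ee_pos: [538.2, 100.0, 258.5]
eef_rot: [179.9, -0.0, 78.8]
force: [0.9, 0.6, -0.5]
gripper_width: 77.2
gripper_force: 0.0
```

Call:
step_arm:
  motion:
    - {"delta_pos":[0,0,0],"spin":0,"claw":0.3}
    - {"delta_pos":[0,0,0],"spin":0,"claw":0.3}
    - {"delta_pos":[0,0,0],"spin":0,"claw":0.3}
    - {"delta_pos":[0,0,0],"spin":0,"claw":0.3}
    - {"delta_pos":[0,0,0],"spin":0,"claw":0.3}
    - {"delta_pos":[0,0,0],"spin":0,"claw":0.3}
    - {"delta_pos":[0,0,0],"spin":0,"claw":0.3}

```text
time_s: 20.42
ee_pos: [537.7, 100.1, 256.8]
eef_rot: [180.0, -0.0, 78.8]
force: [0.4, -0.1, 3.7]
gripper_width: 44.0
gripper_force: 21.9
```

```bash
python3 go.py 537.4,98.7,195,78.8 571.7,-143.9,195,78.8
```

```text
grasp [537.7 100.2  76.8] yaw 78.8 w 44.0 t 20.4167 | shift [-0.002  -0.     -0.1575] spin -0.0001 rows 3
grasp [537.7 100.2  76.8] yaw 78.8 w 44.0 t 20.4167 | shift [-0.3104  0.1077 -0.1575] spin -0.0001 rows 7
q [  7.  26. -29. 114.  18.  44. -44.] F [ 0.4 -0.1  3.7]
```

Call:
step_arm:
  motion:
    - {"delta_pos":[0,0,-0.05],"spin":0,"claw":0.3}
    - {"delta_pos":[0,0,-0.1],"spin":0,"claw":0.3}
    - {"delta_pos":[0,0,-0.157],"spin":0,"claw":0.3}
    - {"delta_pos":[-0.05,0.017,-0.157],"spin":0,"claw":0.3}
    - {"delta_pos":[-0.1,0.035,-0.157],"spin":0,"claw":0.3}
    - {"delta_pos":[-0.15,0.052,-0.157],"spin":0,"claw":0.3}
    - {"delta_pos":[-0.2,0.07,-0.157],"spin":0,"claw":0.3}
    - {"delta_pos":[-0.24,0.083,-0.157],"spin":0,"claw":0.3}

```text
time_s: 21.08
ee_pos: [563.4, -91.8, 374.3]
eef_rot: [-180.0, 0.0, 78.7]
force: [0.1, 0.4, -2.6]
gripper_width: 43.7
gripper_force: 22.0
```

Call:
step_arm:
  motion:
    - {"delta_pos":[-0.04,0.014,0],"spin":0,"claw":0.3}
    - {"delta_pos":[-0.06,0.021,0],"spin":0,"claw":0.3}
    - {"delta_pos":[-0.068,0.024,0],"spin":0,"claw":0.3}
    - {"delta_pos":[-0.068,0.024,0],"spin":0,"claw":0.3}
    - {"delta_pos":[-0.068,0.024,0],"spin":0,"claw":0.3}

```text
time_s: 21.5
ee_pos: [571.3, -141.1, 374.2]
eef_rot: [-180.0, -0.0, 78.8]
force: [-0.4, -0.5, -2.2]
gripper_width: 43.7
gripper_force: 22.0
```

```bash
python3 go.py 571.9,-142.4,82,78.8
```

```text
grasp [ 571.2 -141.   194.2] yaw 78.8 w 43.7 t 21.5 | shift [-0.0017  0.0014  0.1495] spin 0.0001 rows 3
q [ 29.  20. -26. 104.  10.  58. -13.] F [-0.4 -0.5 -2.2]
```

Call:
step_arm:
  motion:
    - {"delta_pos":[-0.0017,0.0014,0.015],"spin":0,"claw":0.3}
    - {"delta_pos":[-0.0017,0.0014,0.035],"spin":0,"claw":0.3}
    - {"delta_pos":[-0.0017,0.0014,0.055],"spin":0,"claw":0.3}
    - {"delta_pos":[-0.0017,0.0014,0.075],"spin":0,"claw":0.3}
    - {"delta_pos":[-0.0017,0.0014,0.095],"spin":0,"claw":0.3}
    - {"delta_pos":[-0.0017,0.0014,0.115],"spin":0,"claw":0.3}
    - {"delta_pos":[-0.0017,0.0014,0.13],"spin":0,"claw":0.3}
    - {"delta_pos":[-0.0017,0.0014,0.138],"spin":0,"claw":0.3}

```text
time_s: 22.17
ee_pos: [571.7, -142.3, 269.0]
eef_rot: [-179.9, -0.0, 78.9]
force: [0.1, -0.8, -1.3]
gripper_width: 43.3
gripper_force: 22.0
```

Call:
step_arm:
  motion:
    - {"delta_pos":[0,0,0.003],"spin":0,"claw":0.3}
    - {"delta_pos":[0,0,0.006],"spin":0,"claw":0.3}
    - {"delta_pos":[0,0,0.007],"spin":0,"claw":0.3}
    - {"delta_pos":[0,0,0.007],"spin":0,"claw":0.3}

```text
time_s: 22.5
ee_pos: [572.3, -143.5, 266.1]
eef_rot: [180.0, 0.0, 78.8]
force: [0.0, -0.1, -1.8]
gripper_width: 44.0
gripper_force: 22.0
```

```bash
python3 go.py 571.9,-142.4,82,78.8
```

```text
grasp [ 572.4 -143.5   86.1] yaw 78.8 w 44.0 t 22.5 | shift [ 0.0013 -0.001   0.0054] spin -0.0 rows 1
q [ 27.  27. -24. 109.  15.  47. -16.] F [ 0.  -0.1 -1.8]
```

Call:
step_arm:
  motion:
    - {"delta_pos":[0.0013,-0.001,0.003],"spin":0,"claw":0.3}
    - {"delta_pos":[0.0013,-0.001,0.005],"spin":0,"claw":0.3}
    - {"delta_pos":[0.0013,-0.001,0.0055],"spin":0,"claw":0.3}
    - {"delta_pos":[0.0013,-0.001,0.0055],"spin":0,"claw":0.3}
    - {"delta_pos":[0.0013,-0.001,0.0055],"spin":0,"claw":0.8}
    - {"delta_pos":[0.0013,-0.001,0.0055],"spin":0,"claw":0.8}
    - {"delta_pos":[0.0013,-0.001,0.0055],"spin":0,"claw":0.8}
    - {"delta_pos":[0.0013,-0.001,0.0055],"spin":0,"claw":0.8}

```text
time_s: 23.17
ee_pos: [571.6, -142.5, 261.6]
eef_rot: [180.0, -0.0, 78.8]
force: [-0.2, -0.2, 0.7]
gripper_width: 66.6
gripper_force: 0.0
```

Call:
step_arm:
  motion:
    - {"delta_pos":[0,0,0],"spin":0,"claw":0.8}
    - {"delta_pos":[0,0,0],"spin":0,"claw":0.8}
    - {"delta_pos":[0,0,-0.03],"spin":0,"claw":0.8}
    - {"delta_pos":[0,0,-0.08],"spin":0,"claw":0.8}
    - {"delta_pos":[0,0,-0.13],"spin":0,"claw":1}
    - {"delta_pos":[0,0,-0.17],"spin":0,"claw":1}
    - {"delta_pos":[-0.1,0.02,-0.17],"spin":0,"claw":1}
    - {"delta_pos":[-0.1,0.02,-0.17],"spin":0,"claw":1}

```text
time_s: 23.83
ee_pos: [572.3, -219.0, 391.8]
eef_rot: [179.7, 0.0, 79.0]
force: [0.2, -1.3, -0.1]
gripper_width: 93.6
gripper_force: 0.0
```

```bash
python3 - <<'E'
from m import *
s=snap('top'); P=world(s); save(s,'t5.png'); np.savez('top5.npz',**s)
for n,px,h in [('new3',(406,229),100),('old',(433,233),100),('mug',(313,292),85)]:
  try: top(P,px,h,n=n,rad=30)
  except Exception as e: print(n,'hidden')
for n in ('top','side'):
    s=snap(n) if n=='side' else s; P=world(s)
    m=(P[...,2]>18)&(P[...,2]<90)&(np.hypot(P[...,0]-423,P[...,1]-90.5)<85)
    nl,lab,st,ce=cv2.connectedComponentsWithStats(m.astype(np.uint8),connectivity=4)
    i=1+np.argmax(st[1:,4]); q=P[lab==i]; d=np.hypot(q[:,0]-423,q[:,1]-90.5); h=q[(d>38)]
    print(n,st[i],len(q),'handle n',len(h), h.mean(0).round(1), 'far',q[d.argmax()].round(1),d.max().round(1), 'bar centre',h[d[d>38]>50].mean(0).round(1))
im=cv2.convertScaleAbs(s['img'][...,::-1],alpha=1.4); u,v=proj(s,[423,90,50]).astype(int); print(u,v); save(s,'s5.png')
t=cv2.imread('pics/t5.png'); T=cv2.convertScaleAbs(t[150:330,230:500],alpha=1.8)
cv2.imwrite('pics/m5.png',np.hstack([cv2.resize(T,(500,400)),cv2.resize(im[v-60:v+60,u-45:u+45],(300,400))]))
E
python3 go.py 423,90,200,45
```

```text
new3 centre,r (array([ 571. , -142.5]), 21.9) mean [ 570.8 -142.4   99.9] 252
old centre,r (array([ 560.3, -200.1]), 21.6) mean [ 560.  -199.6   99.9] 253
mug centre,r (array([422.9,  90.7]), 30.7) mean [423.1  90.2  84.8] 111
top [301 280  32  33 203] 203 handle n 45 [385.6  55.1  61.4] far [373.9  47.6  45.8] 65.3 bar centre [381.3  51.   58.1]
side [ 325  270   40   41 1128] 1128 handle n 107 [383.8  58.7  47.8] far [373.5  50.3  45. ] 63.7 bar centre [379.7  55.4  46.8]
338 289
grasp [ 570.8 -225.4  209.2] yaw 78.4 w 94.2 t 23.9333 | shift [ 0.3723 -0.2776  0.0112] spin 0.1855 rows 9
q [ 34.  21. -24. 100.  10.  61.  -5.] F [-0.4 -0.3 -0.3]
```

View pics/m5.png

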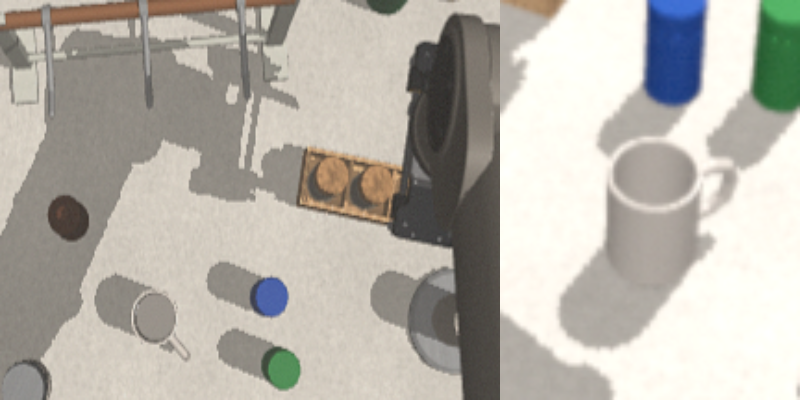

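Both new jars stand in the rack: lids at (571,-142) and (536,-319), height 100. The mug hasn't moved, at crop (155,317), with its handle towards about -137°.

Call:
step_arm:
  motion:
    - {"delta_pos":[0.3723,-0.2776,0.01],"spin":0.197,"claw":1}
    - {"delta_pos":[0.3723,-0.2776,0.01],"spin":0.197,"claw":1}
    - {"delta_pos":[0.3723,-0.2776,0.01],"spin":0.197,"claw":1}
    - {"delta_pos":[0.3723,-0.2776,0.01],"spin":0.197,"claw":1}
    - {"delta_pos":[0.3723,-0.2776,0.01],"spin":0.197,"claw":1}
    - {"delta_pos":[0.3723,-0.2776,0.01],"spin":0.197,"claw":1}
    - {"delta_pos":[0.3723,-0.2776,0.01],"spin":0.197,"claw":1}
    - {"delta_pos":[0.3723,-0.2776,0.01],"spin":0.197,"claw":1}

```text
time_s: 24.6
ee_pos: [429.1, 78.8, 382.0]
eef_rot: [180.0, -0.0, 43.3]
force: [0.2, 0.8, 0.2]
gripper_width: 93.7
gripper_force: 0.0
```

```bash
python3 go.py 423,90.6,200,43
```

```text
grasp [429.2  78.7 202. ] yaw 43.3 w 93.7 t 24.6 | shift [ 0.0048 -0.0172  0.0027] spin 0.0017 rows 1
q [ 11.   5. -32. 121.   3.  55. -69.] F [0.2 0.8 0.2]
```

Call:
step_arm:
  motion:
    - {"delta_pos":[0.0048,-0.0172,0],"spin":0.0017,"claw":1}
    - {"delta_pos":[0.0048,-0.0172,0],"spin":0.0017,"claw":1}
    - {"delta_pos":[0.0048,-0.0172,0],"spin":0.0017,"claw":1}
    - {"delta_pos":[0.0048,-0.0172,0],"spin":0.0017,"claw":1}

```text
time_s: 24.93
ee_pos: [424.6, 88.5, 382.0]
eef_rot: [180.0, -0.0, 43.0]
force: [0.2, -0.7, -0.8]
gripper_width: 94.0
gripper_force: 0.0
```

```bash
python3 go.py 423,90.6,62,43;python3 - <<'E'
from m import *
s=snap('side'); P=world(s); m=(abs(P[...,2]-85)<4)&(np.hypot(P[...,0]-423,P[...,1]-90)<70); print('mug',m.sum(),circ(P[m][:,:2]) if m.any() else 0)
E
```

```text
grasp [424.6  88.5 202. ] yaw 43.0 w 94.0 t 24.9333 | shift [ 0.0004 -0.0036  0.1867] spin -0.0001 rows 4
q [ 11.   5. -32. 121.   3.  55. -70.] F [ 0.2 -0.7 -0.8]
mug 156 (array([422.9,  91.5]), 32.0)
```

Call:
step_arm:
  motion:
    - {"delta_pos":[0.0004,-0.003,0.03],"spin":0,"claw":1}
    - {"delta_pos":[0.0004,-0.003,0.06],"spin":0,"claw":1}
    - {"delta_pos":[0.0004,-0.003,0.09],"spin":0,"claw":1}
    - {"delta_pos":[0.0004,-0.003,0.12],"spin":0,"claw":1}
    - {"delta_pos":[0.0004,-0.003,0.15],"spin":0,"claw":1}
    - {"delta_pos":[0.0004,-0.003,0.18],"spin":0,"claw":1}
    - {"delta_pos":[0.0004,-0.003,0.1865],"spin":0,"claw":1}
    - {"delta_pos":[0.0004,-0.003,0.1865],"spin":0,"claw":1}
  grip_force: 30

```text
time_s: 25.65
ee_pos: [422.8, 90.3, 240.9]
eef_rot: [-179.9, 0.1, 43.0]
force: [-0.7, -0.4, 0.8]
gripper_width: 93.9
gripper_force: 0.0
```

```bash
python3 go.py 423,90.6,62,43
```

```text
grasp [422.2  90.2  60.9] yaw 43.0 w 93.9 t 25.65 | shift [ 0.0011  0.0003 -0.0014] spin -0.0002 rows 1
q [  5.  18. -30. 129.  15.  36. -82.] F [-0.7 -0.4  0.8]
```

Call:
step_arm:
  motion:
    - {"delta_pos":[0,0,0],"spin":0,"claw":0.45}
    - {"delta_pos":[0,0,0],"spin":0,"claw":0.45}
    - {"delta_pos":[0,0,0],"spin":0,"claw":0.45}
    - {"delta_pos":[0,0,0],"spin":0,"claw":0.45}
    - {"delta_pos":[0,0,0],"spin":0,"claw":0.45}
    - {"delta_pos":[0,0,0],"spin":0,"claw":0.45}
    - {"delta_pos":[0,0,0],"spin":0,"claw":0.45}
    - {"delta_pos":[0,0,0],"spin":0,"claw":0.45}

```text
time_s: 26.32
ee_pos: [423.2, 91.0, 242.6]
eef_rot: [180.0, -0.0, 43.0]
force: [-1.6, -1.3, 9.5]
gripper_width: 60.3
gripper_force: 30.0
```

```bash
python3 go.py 423,90.6,248,43
```

```text
grasp [423.3  91.   62.6] yaw 43.0 w 60.3 t 26.3167 | shift [-5.000e-04  2.000e-04 -2.472e-01] spin 0.0001 rows 5
q [  5.  18. -30. 129.  15.  36. -82.] F [-1.6 -1.3  9.5]
```

Call:
step_arm:
  motion:
    - {"delta_pos":[0,0,-0.05],"spin":0,"claw":0.45}
    - {"delta_pos":[0,0,-0.1],"spin":0,"claw":0.45}
    - {"delta_pos":[0,0,-0.15],"spin":0,"claw":0.45}
    - {"delta_pos":[0,0,-0.2],"spin":0,"claw":0.45}
    - {"delta_pos":[0,0,-0.247],"spin":0,"claw":0.45}
    - {"delta_pos":[0,0,-0.247],"spin":0,"claw":0.45}
    - {"delta_pos":[0,0,-0.247],"spin":0,"claw":0.45}

```text
time_s: 26.9
ee_pos: [423.0, 91.0, 428.8]
eef_rot: [179.9, -0.1, 43.0]
force: [0.5, -1.0, -2.6]
gripper_width: 60.0
gripper_force: 30.0
```

```bash
python3 go.py 585,129.8,246,93.3
```

```text
grasp [423.7  91.  248.8] yaw 43.0 w 60.0 t 26.9 | shift [0.1926 0.1088 0.0045] spin -0.2795 rows 8
q [ 12.   2. -33. 118.   1.  60. -68.] F [ 0.5 -1.  -2.6]
```

Call:
step_arm:
  motion:
    - {"delta_pos":[0.02,0.011,0.002],"spin":-0.03,"claw":0.45}
    - {"delta_pos":[0.045,0.026,0.002],"spin":-0.07,"claw":0.45}
    - {"delta_pos":[0.075,0.042,0.002],"spin":-0.11,"claw":0.45}
    - {"delta_pos":[0.105,0.059,0.002],"spin":-0.15,"claw":0.45}
    - {"delta_pos":[0.135,0.076,0.002],"spin":-0.19,"claw":0.45}
    - {"delta_pos":[0.16,0.09,0.002],"spin":-0.23,"claw":0.45}
    - {"delta_pos":[0.18,0.102,0.002],"spin":-0.265,"claw":0.45}
    - {"delta_pos":[0.1926,0.1088,0.002],"spin":-0.2795,"claw":0.45}

```text
time_s: 27.57
ee_pos: [585.5, 130.0, 423.1]
eef_rot: [-179.8, -0.0, 93.7]
force: [-1.0, -0.1, -1.5]
gripper_width: 60.1
gripper_force: 30.0
```

Call:
step_arm:
  motion:
    - {"delta_pos":[0,0,0],"spin":0,"claw":0.45}
    - {"delta_pos":[0,0,0],"spin":0,"claw":0.45}
    - {"delta_pos":[0,0,0],"spin":0,"claw":0.45}

```text
time_s: 27.82
ee_pos: [583.4, 129.8, 424.7]
eef_rot: [-179.9, 0.0, 93.2]
force: [-0.3, -0.3, -0.5]
gripper_width: 60.0
gripper_force: 30.0
```

```bash
python3 go.py 600,129.8,247,93.3; python3 - <<'E'
from m import *
s=snap('side'); P=world(s); np.savez('side6.npz',**s)
u,v=proj(s,[600,110,225]).astype(int); print(u,v)
cv2.imwrite('pics/h6.png',cv2.resize(s['img'][...,::-1][v-80:v+80,max(0,u-100):u+100],(700,560),interpolation=2))
# held mug: points, and handle points
m=(P[...,2]>150)&(P[...,2]<268)&(P[...,0]>540)&(P[...,0]<660)&(P[...,1]<100)&(P[...,1]>30); q=P[m]; print('handle?',len(q)); 
for c in ([628,88,228],[655,89.4,219]): print(proj(s,c).round(0))
nl,lab,st,ce=cv2.connectedComponentsWithStats(m.astype(np.uint8))
for i in range(1,nl):
    if st[i,4]>8: g=P[lab==i]; print(st[i],g.mean(0).round(1),g.min(0).round(),g.max(0).round())
E
```

```text
grasp [583.1 129.8 244.7] yaw 93.2 w 60.0 t 27.8167 | shift [-0.0012  0.0225 -0.0032] spin -0.0003 rows 1
q [ 11.  20. -37.  99.  13.  65. -27.] F [-0.3 -0.3 -0.5]
251 224
handle? 27
[242. 214.]
[230. 216.]
[227 215   6   5  16] [654.6  92.5 218. ] [649.  88. 211.] [660.  95. 222.]
```

View pics/h6.png

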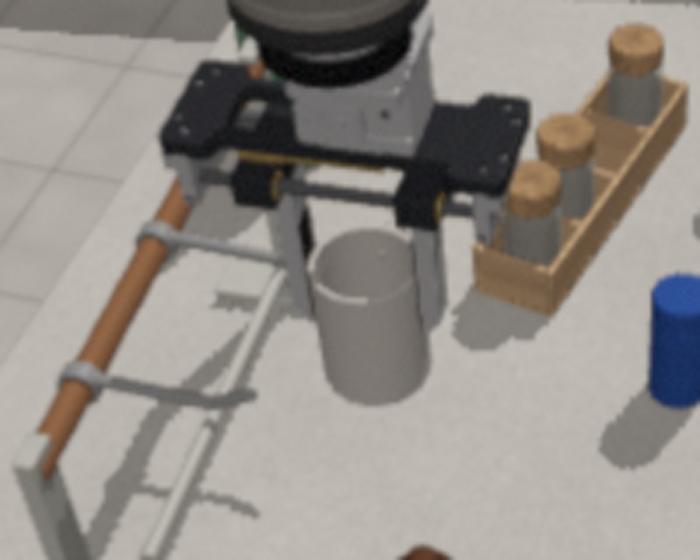

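The mug hangs level between the fingers at crop (370,310), with its handle hidden on the far side. Hook1 is just left of it, at crop (210,245). Check the held mug's axis by depth.

```bash
python3 - <<'E'
from m import *
s=dict(np.load('side6.npz')); P=world(s); vv,uu=np.mgrid[0:480,0:640]
u,v=proj(s,[583,130,225]); m0=(np.hypot(uu-u,vv-v)<45)
for z in(190,205,220):
    q=P[m0&(abs(P[...,2]-z)<5)&(np.hypot(P[...,0]-583,P[...,1]-130)<40)]
    from scipy.optimize import least_squares
    f=least_squares(lambda p:np.hypot(q[:,0]-p[0],q[:,1]-p[1])-31,[583,130],loss='soft_l1'); print(z,len(q),f.x.round(1),q.min(0).round(),q.max(0).round())
s=snap('top'); P=world(s)
print('mug rim top:'); 
q=P[(P[...,2]>262)&(P[...,2]<280)&(np.hypot(P[...,0]-583,P[...,1]-130)<40)]; print(len(q), q.mean(0) if len(q) else '')
u,v=proj(s,[583,86.5,229]).round(); print(u,v)
vv,uu=np.mgrid[0:480,0:640]
m=(P[...,0]>555)&(P[...,0]<612)&(P[...,1]>50)&(P[...,1]<105)&(P[...,2]>190)&(P[...,2]<262); q=P[m]; print(len(q)); print(q.round(0)[::max(1,len(q)//12)])
E
```

```text
190 99 [582.  130.1] [551. 118. 185.] [609. 163. 195.]
205 107 [581.8 130.2] [550. 126. 200.] [606. 163. 210.]
220 149 [581.2 131.2] [551. 100. 216.] [607. 163. 225.]
mug rim top:
0 
312.0 219.0
0
[]
```

Call:
step_arm:
  motion:
    - {"delta_pos":[0,0.015,-0.001],"spin":0,"claw":0.45}
    - {"delta_pos":[0,0.025,-0.001],"spin":0,"claw":0.45}
    - {"delta_pos":[0,0.035,-0.001],"spin":0,"claw":0.45}
    - {"delta_pos":[0,0.045,-0.001],"spin":0,"claw":0.45}
    - {"delta_pos":[0,0.055,-0.001],"spin":0,"claw":0.45}
    - {"delta_pos":[0,0.065,-0.001],"spin":0,"claw":0.45}
    - {"delta_pos":[0,0.07,-0.001],"spin":0,"claw":0.45}
    - {"delta_pos":[0,0.07,-0.001],"spin":0,"claw":0.45}

```text
time_s: 28.58
ee_pos: [637.3, 132.9, 426.3]
eef_rot: [-180.0, -0.0, 93.3]
force: [-1.2, -1.2, -1.6]
gripper_width: 60.2
gripper_force: 30.0
```

```bash
python3 go.py 652.5,132.8,245,93.3; python3 - <<'E'
from h import *
s=snap('side'); u,v=proj(s,[625,100,225]).astype(int); s2=snap('top')
cv2.imwrite('pics/h7.png',np.hstack([cv2.resize(x,(400,400),interpolation=2) for x in (s['img'][...,::-1][v-50:v+50,u-50:u+50],cv2.convertScaleAbs(s2['img'][...,::-1][140:240,250:350],alpha=1.6))]))
E
```

```text
grasp [637.3 133.  246.3] yaw 93.3 w 60.2 t 28.5833 | shift [-0.0014  0.0202  0.0017] spin 0.0001 rows 1
q [  9.  25. -36.  92.  15.  68. -27.] F [-1.2 -1.2 -1.6]
```

View pics/h7.png

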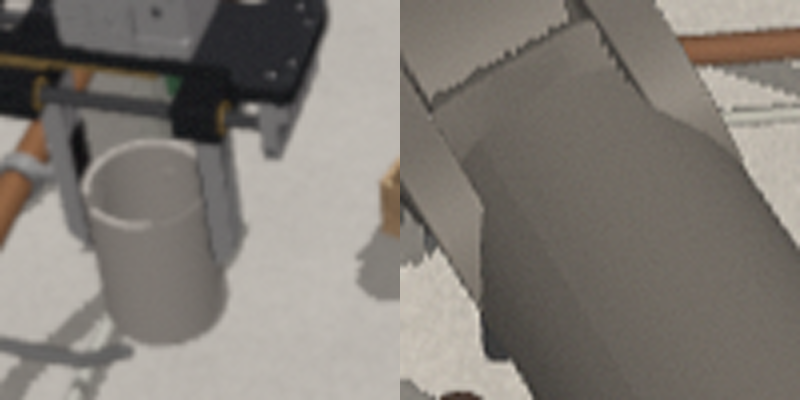

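No contact forces, so the wire is inside the handle opening. Go in the remaining 15 mm and lower.

Call:
step_arm:
  motion:
    - {"delta_pos":[-0.0007,0.01,0],"spin":0,"claw":0.45}
    - {"delta_pos":[-0.0007,0.02,0],"spin":0,"claw":0.45}
    - {"delta_pos":[-0.0007,0.02,0.005],"spin":0,"claw":0.45}
    - {"delta_pos":[-0.0007,0.02,0.012],"spin":0,"claw":0.45}
    - {"delta_pos":[-0.0007,0.02,0.019],"spin":0,"claw":0.45}
    - {"delta_pos":[-0.0007,0.02,0.026],"spin":0,"claw":0.45}
    - {"delta_pos":[-0.0007,0.02,0.029],"spin":0,"claw":0.45}
    - {"delta_pos":[-0.0007,0.02,0.029],"spin":0,"claw":0.45}

```text
time_s: 29.35
ee_pos: [651.4, 133.2, 404.0]
eef_rot: [-179.9, 0.0, 93.3]
force: [-0.3, 0.0, -1.1]
gripper_width: 60.1
gripper_force: 30.0
```

```bash
python3 go.py 652.5,132.8,220,93.3
```

```text
grasp [651.2 133.2 224. ] yaw 93.3 w 60.1 t 29.35 | shift [-0.0006  0.0017  0.0054] spin 0.0002 rows 1
q [  8.  27. -35.  92.  17.  67. -27.] F [-0.3  0.  -1.1]
```

Lower in small steps until the force shows contact.

Call:
step_arm:
  motion:
    - {"delta_pos":[0,0.001,0.002],"spin":0,"claw":0.45}
    - {"delta_pos":[0,0.001,0.003],"spin":0,"claw":0.45}
    - {"delta_pos":[0,0.001,0.004],"spin":0,"claw":0.45}
    - {"delta_pos":[0,0.001,0.005],"spin":0,"claw":0.45}
    - {"delta_pos":[0,0.001,0.005],"spin":0,"claw":0.45}

```text
time_s: 29.77
ee_pos: [652.6, 133.2, 401.6]
eef_rot: [179.9, 0.0, 93.3]
force: [1.7, -1.7, 3.3]
gripper_width: 60.7
gripper_force: 30.0
```

```bash
python3 go.py 652.5,132.8,220,93.3
```

```text
grasp [652.8 133.2 221.6] yaw 93.3 w 60.7 t 29.7667 | shift [-0.0005 -0.0005  0.0022] spin 0.0001 rows 1
q [  8.  27. -35.  92.  17.  66. -27.] F [ 1.7 -1.7  3.3]
```

Call:
step_arm:
  motion:
    - {"delta_pos":[0,0,0],"spin":0,"claw":0.78}
    - {"delta_pos":[0,0,0],"spin":0,"claw":0.78}
    - {"delta_pos":[0,0,0],"spin":0,"claw":0.78}
    - {"delta_pos":[0,0,0],"spin":0,"claw":0.78}
    - {"delta_pos":[0,0,0],"spin":0,"claw":0.78}
    - {"delta_pos":[0,0,0],"spin":0,"claw":0.78}
    - {"delta_pos":[0,0,0],"spin":0,"claw":0.78}
    - {"delta_pos":[0,0,0],"spin":0,"claw":0.78}

```text
time_s: 30.43
ee_pos: [652.4, 133.3, 401.1]
eef_rot: [-180.0, -0.0, 93.3]
force: [0.6, -0.4, 0.9]
gripper_width: 73.2
gripper_force: 0.0
```

Call:
step_arm:
  motion:
    - {"delta_pos":[0,0,-0.02],"spin":0,"claw":0.78}
    - {"delta_pos":[0,0,-0.06],"spin":0,"claw":0.78}
    - {"delta_pos":[0,0,-0.11],"spin":0,"claw":0.78}
    - {"delta_pos":[0,0,-0.16],"spin":0,"claw":0.78}
    - {"delta_pos":[0,0,-0.2],"spin":0,"claw":0.78}
    - {"delta_pos":[0,0,-0.2],"spin":0,"claw":0.78}

```text
time_s: 30.93
ee_pos: [652.4, 134.0, 558.0]
eef_rot: [179.5, -0.1, 93.3]
force: [0.1, 0.4, 0.6]
gripper_width: 73.2
gripper_force: 0.0
```

Call:
step_arm:
  motion:
    - {"delta_pos":[-0.2,-0.1,-0.02],"spin":0,"claw":1}
    - {"delta_pos":[-0.2,-0.1,-0.02],"spin":0,"claw":1}
    - {"delta_pos":[-0.4,-0.1,-0.02],"spin":0,"claw":1}
    - {"delta_pos":[-0.4,-0.1,-0.02],"spin":0,"claw":1}
    - {"delta_pos":[-0.4,-0.1,-0.02],"spin":0,"claw":1}
    - {"delta_pos":[-0.4,-0.1,-0.02],"spin":0,"claw":1}
    - {"delta_pos":[-0.4,-0.1,-0.02],"spin":0,"claw":1}
    - {"delta_pos":[-0.4,-0.1,-0.02],"spin":0,"claw":1}

```text
time_s: 31.6
ee_pos: [593.7, -176.1, 566.1]
eef_rot: [-180.0, 0.1, 93.0]
force: [-0.5, -0.8, -0.2]
gripper_width: 93.8
gripper_force: 0.0
```

```bash
python3 - <<'E'
from m import *
t=snap('top'); P=world(t); s=snap('side'); save(s,'s8.png'); save(t,'t8.png')
for n,px,h in [('new0',(482,240),100),('new3',(406,229),100),('old',(433,233),100),('core',(168,282),115),('roll',(487,296),127),('mill',(266,247),118),('tin',(243,323),70),('tumbler',(178,219),100)]:
  try: top(P,px,h,n=n,rad=30)
  except Exception as e: print(n,'hidden')
cv2.imwrite('pics/f8.png',np.hstack([cv2.resize(s['img'][...,::-1][100:300,130:330],(400,400)),cv2.resize(cv2.convertScaleAbs(t['img'][...,::-1][140:240,240:340],alpha=1.6),(400,400))]))
E
python3 go.py 520,0,300,80
```

```text
new0 hidden
new3 centre,r (array([ 570.8, -142.1]), 22.0) mean [ 570.5 -142.1   99.7] 252
old centre,r (array([ 560.8, -199.9]), 22.2) mean [ 560.1 -199.7   99.8] 254
core centre,r (array([460.4, 418.6]), 22.3) mean [459.7 419.  116.9] 111
roll hidden
mill centre,r (array([535.4, 204.5]), 10.9) mean [535.3 204.7 116.8] 53
tin centre,r (array([348.5, 263.4]), 28.3) mean [348.6 263.5  70.1] 408
tumbler centre,r (array([612.8, 430.3]), 34.2) mean [612.1 432.   99.1] 144
grasp [ 594.  -175.8  385.8] yaw 92.9 w 94.2 t 31.7 | shift [ 0.2393 -0.0863  0.1141] spin 0.0719 rows 6
q [ 34.  16. -30.  85.   8.  81.   7.] F [ 0.1 -0.1  0.3]
```

View pics/f8.png

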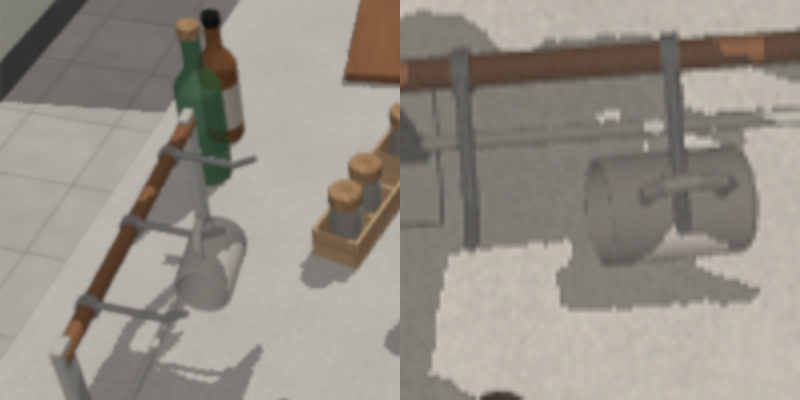

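The mug hangs by its handle on hook1, at right-crop (680,195). Let it stop swinging, then check and hand in.

Call:
step_arm:
  motion:
    - {"delta_pos":[0.1,-0.15,0],"spin":0,"claw":1}
    - {"delta_pos":[0.1,-0.15,0],"spin":0,"claw":1}
    - {"delta_pos":[0.1,-0.15,0],"spin":0,"claw":1}
    - {"delta_pos":[0.1,-0.15,0],"spin":0,"claw":1}
    - {"delta_pos":[0.1,-0.15,0],"spin":0,"claw":1}
    - {"delta_pos":[0.1,-0.15,0],"spin":0,"claw":1}
    - {"delta_pos":[0.1,-0.15,0],"spin":0,"claw":1}
    - {"delta_pos":[0.1,-0.15,0],"spin":0,"claw":1}

```text
time_s: 32.37
ee_pos: [479.1, -102.7, 565.8]
eef_rot: [-180.0, -0.0, 93.3]
force: [0.5, -0.3, 0.3]
gripper_width: 93.9
gripper_force: 0.0
```

Call:
step_arm:
  motion:
    - {"delta_pos":[0,0,0],"spin":0,"claw":1}
    - {"delta_pos":[0,0,0],"spin":0,"claw":1}
    - {"delta_pos":[0,0,0],"spin":0,"claw":1}
    - {"delta_pos":[0,0,0],"spin":0,"claw":1}
    - {"delta_pos":[0,0,0],"spin":0,"claw":1}
    - {"delta_pos":[0,0,0],"spin":0,"claw":1}
    - {"delta_pos":[0,0,0],"spin":0,"claw":1}
    - {"delta_pos":[0,0,0],"spin":0,"claw":1}

```text
time_s: 33.03
ee_pos: [478.2, -102.2, 566.1]
eef_rot: [180.0, -0.0, 93.3]
force: [0.1, 0.1, -0.0]
gripper_width: 94.2
gripper_force: 0.0
```

```bash
python3 - <<'E'
from m import *
for k in range(2):
    t=snap('top'); P=world(t)
    q=P[(P[...,2]>120)&(P[...,2]<205)&(abs(P[...,0]-655)<60)&(abs(P[...,1]-100)<110)]; print('mug',len(q),q.mean(0).round(1) if len(q) else '')
for n,px,h in [('new0',(482,240),100),('new3',(406,229),100),('roll',(487,296),127),('core',(168,282),115)]:
  try: top(P,px,h,n=n,rad=30)
  except Exception as e: print(n,'hidden')
E
```

```text
mug 762 [650.3 122.6 181. ]
mug 711 [650.  129.2 182.7]
new0 hidden
new3 centre,r (array([ 557.6, -125.2]), 1.7) mean [ 557.6 -125.2   95.8] 2
roll hidden
core centre,r (array([459.9, 418.9]), 22.3) mean [460.2 418.  116.6] 109
```

Call:
step_arm:
  motion:
    - {"delta_pos":[-0.05,0.05,0],"spin":0,"claw":1}
    - {"delta_pos":[-0.1,-0.05,0],"spin":0,"claw":1}
    - {"delta_pos":[0.3,-0.08,0],"spin":0,"claw":1}
    - {"delta_pos":[0.3,-0.08,0],"spin":0,"claw":1}
    - {"delta_pos":[0.3,-0.08,0],"spin":0,"claw":1}
    - {"delta_pos":[0.3,-0.08,0],"spin":0,"claw":1}
    - {"delta_pos":[0.3,-0.08,0],"spin":0,"claw":1}
    - {"delta_pos":[0.3,-0.08,0],"spin":0,"claw":1}

```text
time_s: 33.8
ee_pos: [412.6, 88.5, 566.2]
eef_rot: [180.0, 0.0, 93.3]
force: [1.6, 0.3, 1.2]
gripper_width: 93.9
gripper_force: 0.0
```

```bash
python3 - <<'E'
from m import *
for k in range(70): s=snap('side')
t=snap('top'); P=world(t); save(t,'t9.png'); save(s,'s9.png')
for n,px,h in [('new0',(482,240),100),('new3',(406,229),100),('roll',(487,296),127)]:
  try: top(P,px,h,n=n,rad=30)
  except Exception as e: print(n,'hidden')
cv2.imwrite('pics/f9.png',np.hstack([cv2.resize(s['img'][...,::-1][60:300,130:430],(450,360)),cv2.resize(cv2.convertScaleAbs(t['img'][...,::-1][140:240,240:340],alpha=1.6),(350,360))]))
E
```

```text
new0 centre,r (array([ 535.6, -319.3]), 22.3) mean [ 536.2 -318.4   99.7] 257
new3 centre,r (array([ 570.7, -142.1]), 21.8) mean [ 570.4 -142.2  100.2] 256
roll centre,r (array([ 412.2, -316.5]), 31.7) mean [ 411.  -314.6  127.1] 391
```

View pics/f9.png

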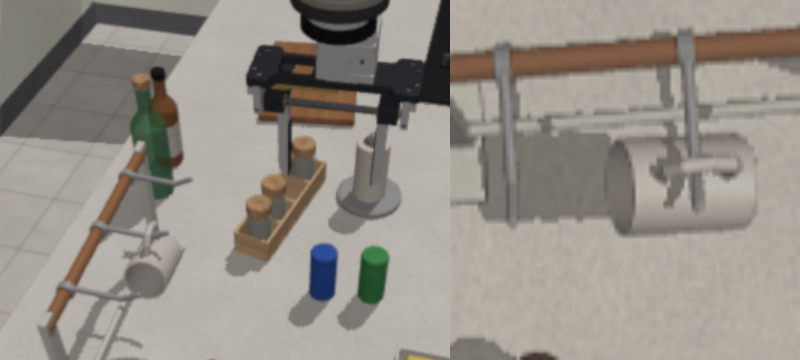

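All in order: three jars in the rack, the roll seated, the mug on hook1 and the core in the tub.

```bash
python3 -c "
from workcell import order
print(order.finish_job())"
```

```text
the job is handed in; nothing more can be done
None
```

I handed the job in at about 37 s of robot time: the core is in the tub, the roll is seated on the spindle, both loose jars are upright in rack cells 0 and 3, and the only mug hangs on the middle hook; the hand-in gave no verdict back.

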